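Swap the carton behind the bottles for the canister

TASK

The small white carton in the bench rack is needed, but the two bottles stand in the way: first set both bottles aside upright on the rubber mat, leaving the carton where it is until both stand there. Then take the carton out and set it upright in the middle of the small metal tray, and stand the canister in the middle of the rectangular outline at the back of the rack, where the carton had been. Only after that put the two bottles back upright, each at the very place where it stood at the start, and leave the other things on the desk alone.

Things in the scene. Friction and masses are not known exactly. Their poses are not given: they have to be found in the camera images.
- rack: Grey plastic bench rack, fixed, 120 (x) x 136 (y) mm, left or right of the mat. Flat floor 4 mm above the desk, rim 3 mm thick, 10 mm high, on sides and back. Origin: centre of its underside; x points to its back (away from the robot, within 0.1 rad). White rings, 60 mm, printed at x -29, y +32 and -32 mm: the bottles' places; white outline 50 (x) x 62 (y) mm round x +31, y 0: the back place
- rack_back (a point): Centre of the back place of the rack, on its floor (4 mm above the desk), 31 mm behind the rack's origin; axes as the rack's. A big closed red carton 130 mm high stands some 80 mm or more behind this point
- mat: Dark rubber mat, fixed, 140 (its x) x 84 (its y) mm, 3 mm thick, flat: the side area for the bottles. Origin: on the desk under its midline, 50 mm from its front edge (nearest the robot) and 90 mm from its far edge (so its middle is at x +20 mm); its x axis points about away from the robot (turned by up to 0.1 rad)
- tray: Small open aluminium tray, fixed, 72 (x) x 84 (y) mm outside, floor 2 mm above the desk, walls 2.5 mm thick and 10 mm high. Origin: centre of its underside on the desk; its x axis points about away from the robot (turned by up to 0.1 rad). It stands in front of the rack and mat, to the left or right of the canister
- amber_bottle: The larger bottle, brown with black ribbed screw cap: body 56 mm across and 105 mm high, cap 35 mm across, 125 mm high in all, 0.2 kg. Stands in one of the two front places of the rack (left or right). Origin: centre of its underside; z up along the bottle
- white_bottle: The smaller bottle, white with blue ribbed screw cap: body 48 mm across and 88 mm high, cap 30 mm across, 105 mm high in all, 0.16 kg. Stands in the other front place of the rack; the bottles' centres are about 64 mm apart. Origin: centre of its underside; z up along the bottle
- fuse_carton: Small white folding carton, closed, 31 mm (its x) x 51 mm (its y) x 34 mm high, 0.03 kg; at the start at the back place of the rack behind the bottles, its x axis along the rack's within 0.1 rad. Origin: centre of its underside
- canister: Round screw-cap canister, black below and cream above, 35 mm across, 61 mm high, 0.07 kg; at the start upright on the bare desk in front of the rack and mat, beside the tray. Origin: centre of its underside; z up
- timer: Bystander: white digital bench timer, 26 x 62 x 52 mm, on the desk near its front edge. Origin: centre of its underside. To the right of the timer and the work stands a fixed microscope, 0.40 m tall (x 0.34 to 0.63, y -0.26 to -0.03): pass over it
- battery: Bystander: battery, 14 mm thick, 50 mm long, lying on the desk near its front edge. Origin: centre of its underside
Not all that is in view belongs to the job. Leave any green look-alike of the white_bottle alone.

How it is judged:
By the outcome, as a careful person would: the job done as asked, in the order asked, and still so for the second after the job is handed in, with the robot touching nothing.
It also fails if it takes over 144 s, if anything falls off the work surface, if the arm or the gripper's body presses on something with over 40 N, if the wrist force passes 120 N, or if a joint passes its speed limit or range.

ROBOT

A 6-joint arm with a two-finger parallel gripper is mounted at the origin on a cart in front of the work surface, level with it; the furniture and walls round the work are solid. World frame = base frame: x ahead of the robot, y to its left, z up, the work surface at z = 0. Lengths are in mm, angles in rad, forces in N, time in s.
With the tool pointing down it reaches from about 300 to 775 mm from the base axis. Payload 14.6 kg.
Tool frame: the origin (TCP) lies midway between the tips of the shut fingers; the grasp point (between the pads) lies 19 mm behind it; z points along the fingers, y is the line along which they close (so a half turn about z gives the same grasp; the last joint's range is limited). The gripper opens to 94 mm and grips with 3 to 60 N. Pads are 16 mm wide; open, the fingers measure 119 mm over their backs; the gripper's body (75 mm by 177 mm) begins 78 mm behind the grasp point.
Start: joints at [-1.285, 0.3, 1.521, -0, 1.321, -0.067], TCP at [190.032, -516.117, 205.446] pointing down, gripper open.
Joint ranges: [-3.03, 3.03], [-0.79, 2.21], [0.23, 2.52], [-1.04, 4.18], [0, 3.07], [-2.55, 2.55]. Speed limits (rad/s): [2.22, 2.22, 2.57, 3.14, 3.14, 3.14].

INTERFACE

Orientations are given as [roll, pitch, yaw] about the fixed x, y, z axes, in that order (R = Rz(yaw) Ry(pitch) Rx(roll)).
In Python, from cell import * gives the robot as it stands. The module is installed in compiled form; this text tells all that it offers.
- The arm moves only by the tool servo_tool, never from a script. Its argument "motion" is a list of rows, each an object of numbers: "wx", "wy", "wz": the turn, a rotation vector about the tool's x, y, z in units of 2 rad (1.0 is 2 rad); "dx", "dy", "dz": the shift along the tool's x, y, z in units of 10 cm (1.0 is 10 cm); "fingers": the closure, from -1 (fully open) to 1 (shut). In form: [{"wx": .., "wy": .., "wz": .., "dx": .., "dy": .., "dz": .., "fingers": ..}, ...]. A call has 1 to 10 rows; each row is the pose to reach, as a shift and turn from the pose commanded when the call began, along the tool's axes at that moment; what a row does not reach only later rows make up. A row lasts 1/10 s, in which the tool goes at most 50 mm and 8.59 degrees, less where a joint would pass 70% of its speed; a pose out of reach is approached as far as the arm can. A call with a number of a shift or a turn outside -1 to 1 is refused whole. A call with a gripper value outside its range is refused whole. The fingers move at their own pace and stop on an object; "newtons" is the grip in N (left out, the last holds). Time passes only in rows, so rows that repeat a pose let the fingers close. It gives the time, the measured TCP pose, the force, the opening and the grip force at its end, in the units of the state.
- read_state(): the state, without advancing time (a new reading comes with each control period).
- camera(name): name is "side" or "top"; returns a dict with "image" (384x512x3 uint8, red, green, blue), "fx", "fy", "cx", "cy" (pixels), "R" (3x3) and "t" (3): a world point X has camera coordinates R X + t. Camera axes: x right, y down, z forward; pixel columns grow to the right and rows downward; lengths in mm; the calibration is good to about 2 mm. A picture is of the moment at which its call begins. There is no depth.
- sign_off(): hands the job in; it is judged then, once.
Trained networks look in a picture, given as the dict that the camera call returned (one of the last four; its "shot" number tells which), for a name from the list of things; names that differ only in an ending like _2 or _b are one class to them, and where a whole thing is asked for, a point or a joint stands for the part that bears it (a point fixed in the world has none). Each returns a list of dicts, best first, with "conf" (0 to 1); they miss things now and then, are a little off and sometimes report something else, mostly with a low value. They report only what shows in the picture. A call takes as long as a camera call. They do not tell look-alikes from the thing itself.
- spot_in(query, picture): "location" ([column, row] in pixels, amid what is visible of it).
- trace(query, picture): "pixels" (384x512 bool, what is visible of it) and "location" ([column, row] in pixels, amid what is visible of it).
The state is a dict: "clock": time; "joints": joint angles; "qd": joint speeds; "effort": joint torques, N m; "eef_pos": TCP position; "eef_rot": TCP orientation; "wrist_force": force on the tool from outside, world axes, zero at the start; "moment": the same for the moment, N m; "finger_gap": finger opening in mm; "finger_force": force on a finger pad.
Only numpy, scipy, OpenCV 4.12 (cv2) and the standard library are available. Lean on these libraries where they do the work, as an engineer would, in place of code of your own. Each camera call takes 0.05 s, during which the arm holds its last target. There are 200 camera calls.

## Working session

There is one attempt and no reset: what is moved stays moved. The work goes in short steps, Python scripts to look and compute and a tool call to move; the robot and the scene stay as the last step left them, time stands still between calls to the robot, and variables do not carry over. Pictures are saved under pics/ and viewed, at most 17 in all, crops included, and the job is handed in when it is done.

Besides the shell and the picture viewer there is one more tool, called by a JSON object that holds its "method" and its "body". servo_tool: Moves the arm, as the interface text tells. Its arguments: {"type":"object","properties":{"motion":{"type":"array","items":{"type":"object","properties":{"wx":{"type":"number"},"wy":{"type":"number"},"wz":{"type":"number"},"dx":{"type":"number"},"dy":{"type":"number"},"dz":{"type":"number"},"fingers":{"type":"number"}}}},"newtons":{"type":"number"}},"required":["motion"]}

```bash
mkdir -p pics; cat > h.py <<'E'
from cell import *
import numpy as np, cv2
def save(c,n): cv2.imwrite('pics/'+n,c['image'][:,:,::-1])
def ray(c,p,z):
    d=np.array([(p[0]-c['cx'])/c['fx'],(p[1]-c['cy'])/c['fy'],1.]);R=np.array(c['R']);t=np.array(c['t'])
    o=-R.T@t; w=R.T@d
    return o+w*(z-o[2])/w[2]
def proj(c,X):
    q=np.array(c['R'])@np.array(X,float)+np.array(c['t']); return np.array([c['fx']*q[0]/q[2]+c['cx'],c['fy']*q[1]/q[2]+c['cy']])
E
python3 - <<'E'
from h import *
s=read_state();print(s)
for n in('top','side'):
    c=camera(n);save(c,n+'0.png');print(n,-np.array(c['R']).T@c['t'],c['fx'])
    for q in('rack','mat','tray','amber_bottle','white_bottle','fuse_carton','canister','timer','battery'):
        print(q,[(np.round(d['location'],1).tolist(),round(d['conf'],2)) for d in spot_in(q,c)][:4])
E
```

```text
{'clock': 0.0, 'joints': array([-1.28464588e+00,  3.00477614e-01,  1.52159238e+00,  1.35907970e-05,
        1.32070753e+00, -6.66150350e-02]), 'qd': array([ 0.00063449, -0.00141279, -0.00036767, -0.00028031,  0.00020594,
       -0.00135187]), 'effort': array([ 2.66431867e-03, -5.31801867e+01, -3.52738202e+01,  7.09397555e-02,
        2.43992714e-02, -8.99324527e-05]), 'eef_pos': array([ 189.93837978, -515.87466794,  204.87798076]), 'eef_rot': array([-3.14041128e+00, -9.20070518e-05,  3.52762059e-01]), 'wrist_force': array([ 0.46769566,  0.09486521, -0.06641329]), 'moment': array([ 0.01177764, -0.0022564 ,  0.03211285]), 'finger_force': 0.0, 'finger_gap': 93.79646484616829}
top [398.81197069  80.68387087 898.77028137] 404.40448408580545
rack [([198.3, 160.0], 0.91)]
mat [([256.8, 158.3], 0.71), ([239.6, 225.6], 0.26)]
tray [([196.9, 224.5], 0.67)]
amber_bottle [([169.4, 176.5], 0.91), ([201.3, 157.5], 0.49)]
white_bottle [([201.0, 177.0], 0.62)]
fuse_carton [([187.8, 152.8], 0.73), ([255.9, 159.5], 0.53)]
canister [([237.3, 228.6], 0.46)]
timer [([293.3, 248.0], 0.61)]
battery [([188.1, 151.0], 0.69), ([218.7, 258.3], 0.55)]
side [ 416.6940854  -409.51841679  904.90451398] 429.18222905424716
rack [([261.2, 148.2], 0.61)]
mat [([259.7, 184.3], 0.63)]
tray [([206.9, 155.9], 0.86)]
amber_bottle [([235.0, 114.8], 0.91)]
white_bottle [([348.0, 246.1], 0.92), ([249.1, 142.9], 0.55)]
fuse_carton [([268.3, 132.3], 0.81)]
canister [([212.0, 179.6], 0.88)]
timer [([196.3, 224.5], 0.64)]
battery []
```

View pics/top0.png

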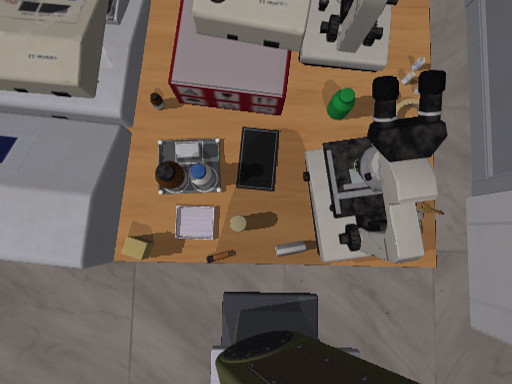

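View pics/side0.png

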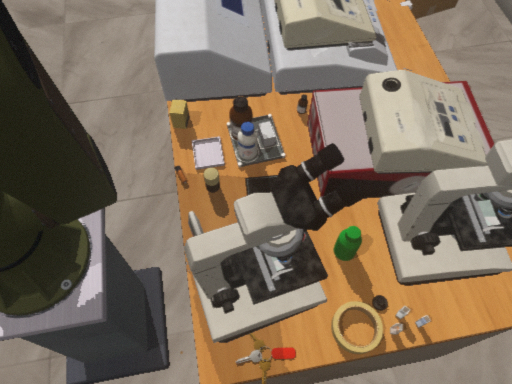

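Top: amber bottle's cap at (168,173), white bottle's blue cap at (199,171), carton at (187,150), all in the rack (160–220, 138–192). The mat is at (258,159), the tray at (196,222) and the canister at (238,223). The white_bottle candidates in the side view are (249,143), white with a blue cap in the rack, and (348,246), the green look-alike. The first fits the description. I'll confirm this in enlarged crops.

```bash
python3 - <<'E'
from h import *
c=camera('top');im=c['image'][125:265,145:285];cv2.imwrite('pics/crop1.png',cv2.resize(im[:,:,::-1],(590,590),interpolation=cv2.INTER_CUBIC))
s=camera('side');im=s['image'][85:205,165:325];cv2.imwrite('pics/crop2.png',cv2.resize(im[:,:,::-1],(800,600),interpolation=cv2.INTER_CUBIC))
print(np.array(c['R']).round(3).tolist(), np.array(s['R']).round(3).tolist())
for cc in (c,s):
  for q in('rack','mat','tray','amber_bottle','white_bottle','fuse_carton','canister'):
    d=trace(q,cc)
    for e in d[:2]:
        m=e['pixels'].astype(np.uint8);
        if m.sum()<10: continue
        pts=cv2.findNonZero(m); print(q,round(e['conf'],2),m.sum(),cv2.boundingRect(pts),np.round(cv2.boxPoints(cv2.minAreaRect(pts)),1).tolist())
E
```

```text
[[0.022, -1.0, 0.01], [-0.994, -0.023, -0.109], [0.109, -0.007, -0.994]] [[0.983, -0.182, -0.004], [-0.16, -0.853, -0.497], [0.086, 0.49, -0.868]]
rack 0.91 1587 (157, 139, 64, 56) [[156.39999389648438, 140.5], [219.6999969482422, 138.5], [221.5, 192.1999969482422], [158.10000610351562, 194.3000030517578]]
mat 0.6 2220 (237, 128, 42, 64) [[235.60000610351562, 187.6999969482422], [242.0, 126.9000015258789], [279.8999938964844, 130.89999389648438], [273.5, 191.6999969482422]]
tray 0.76 1256 (175, 205, 40, 35) [[174.3000030517578, 238.1999969482422], [175.8000030517578, 204.60000610351562], [214.39999389648438, 206.1999969482422], [212.89999389648438, 239.89999389648438]]
amber_bottle 0.63 722 (155, 161, 33, 31) [[151.0, 174.0], [169.0, 156.0], [192.0, 179.0], [174.0, 197.0]]
amber_bottle 0.17 519 (189, 162, 26, 27) [[184.0, 173.0], [199.5, 157.5], [219.0, 177.0], [203.5, 192.5]]
white_bottle 0.83 662 (327, 88, 28, 33) [[321.79998779296875, 111.80000305175781], [341.29998779296875, 82.5], [360.20001220703125, 95.19999694824219], [340.70001220703125, 124.5]]
white_bottle 0.6 547 (188, 16
[... 1294 characters left out ...]
3, 43) [[229.0, 96.0], [251.0, 96.0], [251.0, 138.0], [229.0, 138.0]]
white_bottle 0.81 633 (237, 122, 21, 38) [[237.0, 122.0], [257.0, 122.0], [257.0, 159.0], [237.0, 159.0]]
white_bottle 0.67 712 (333, 226, 29, 35) [[329.0, 254.0], [345.3999938964844, 221.1999969482422], [366.20001220703125, 231.60000610351562], [349.79998779296875, 264.3999938964844]]
fuse_carton 0.83 270 (259, 123, 16, 22) [[256.3999938964844, 125.19999694824219], [269.0, 121.0], [276.0, 142.0], [263.3999938964844, 146.1999969482422]]
canister 0.75 319 (204, 168, 16, 25) [[203.1999969482422, 168.60000610351562], [217.60000610351562, 167.39999389648438], [219.60000610351562, 191.5], [205.1999969482422, 192.6999969482422]]
```

View pics/crop1.png

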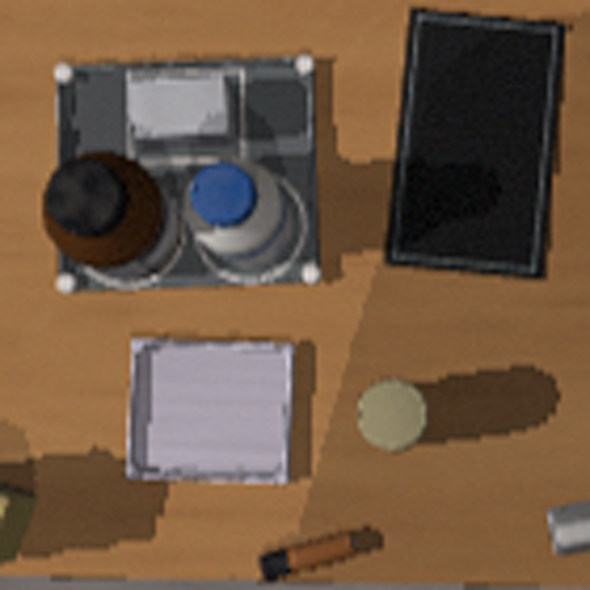

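View pics/crop2.png

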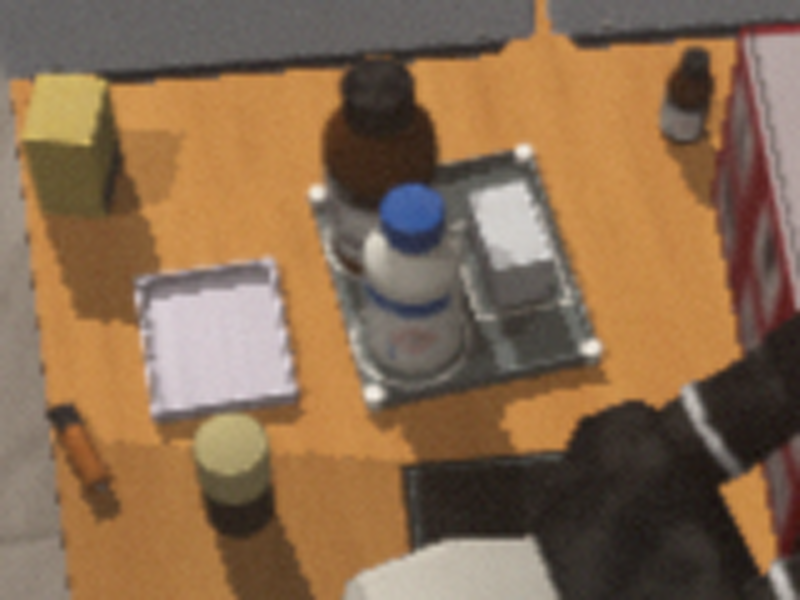

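Confirmed: the target white bottle is the blue-capped one in the rack (top 201,172; side 249,143). The green one at (340,103) stays. The carton is at (187,150) in the rack. Now the poses.

```bash
cat > m.py <<'E'
from h import *
from scipy.optimize import least_squares
def tri(c,pc,s,ps):
    f=lambda X:np.r_[proj(c,X)-pc,proj(s,X)-ps]
    r=least_squares(f,[450,150,50]);return r.x.round(1),round(float(np.abs(r.fun).max()),2)
C=lambda u,v:np.array([145+(u+.5)/590*140-.5,125+(v+.5)/590*140-.5])
S=lambda u,v:np.array([165+(u+.5)/5-.5,85+(v+.5)/5-.5])
if __name__=='__main__':
    c=camera('top');s=camera('side')
    for n,a,b in [('rBL',C(64,72),S(524,153)),('rBR',C(305,63),S(592,348)),('rFR',C(311,272),S(374,394)),('rFL',C(66,284),S(318,193)),
      ('ambercap',C(86,198),S(377,82)),('whitecap',C(222,193),S(414,205)),('canTop',C(391,414),S(232,448)),
      ('cartTop',C(178,107),S(510,222)),('trBL',C(137,345),S(270,264)),('trBR',C(292,345),S(295,395)),('trFR',C(287,479),S(155,412)),('trFL',C(131,478),S(139,280))]:
        print(n,tri(c,a,s,b))
    for n,p,z in [('mBL',C(413,10),3),('mBR',C(562,23),3),('mFR',C(542,275),3),('mFL',C(388,263),3),('red foot L',(178,101),0),('red foot R',(283,112),0),('machine',(130,127),100),('yellowTop',(137,247),50)]:
        print(n,ray(c,p,z).round(1))
    for p in [(170,98),(230,95),(270,92)]: print('machfoot',ray(s,p,0).round(1))
    # ring dots fit: trace circles of cap tops etc.
E
python3 m.py
```

```text
rBL (array([593.5, 285.4,  11.8]), 0.06)
rBR (array([601.4, 158.2,  12.6]), 0.13)
rFR (array([490.2, 151.5,  12.7]), 0.1)
rFL (array([481.6, 279. ,  12.3]), 0.44)
ambercap (array([509.8, 244.9, 132.6]), 0.51)
whitecap (array([516.5, 186. , 113.3]), 0.5)
canTop (array([416.7, 106.5,  57.4]), 0.33)
cartTop (array([570.6, 219.4,  43.3]), 0.43)
trBL (array([450.8, 241.4,   8.8]), 0.38)
trBR (array([452. , 160.5,   8.9]), 0.11)
trFR (array([382.8, 160.5,  13.6]), 0.19)
trFL (array([382.7, 240.8,  12.8]), 0.79)
mBL [633.7 102.    3. ]
mBR [628.5  21.8   3. ]
mFR [492.1  30.3   3. ]
mFL [496.7 111.8   3. ]
red foot L [691.6 251.1   0. ]
red foot R [671.7  10.7   0. ]
machine [602.7 326.4 100. ]
yellowTop [361.8 313.3  50. ]
machfoot [340.5 403.6   0. ]
machfoot [503.9 383.7   0. ]
machfoot [614.2 373.8   0. ]
```

```bash
python3 - <<'E'
from m import *
c=camera('top');s=camera('side')
for n,a,b,z in [('amber',C(86,198),S(377,82),129),('white',C(222,193),S(414,205),109),('can',C(391,414),S(232,448),61),('cart',C(178,107),S(510,222),38)]:
    print(n,ray(c,a,z).round(1),ray(s,b,z).round(1))
# carton top corners in top crop, ring fronts
for p in [(127,72),(222,80),(229,134),(132,138)]: print('ct',ray(c,C(*p),38).round(1))
# cap colours
for cc,n in((c,'t'),(s,'s')):
    hsv=cv2.cvtColor(cc['image'],cv2.COLOR_RGB2HSV)
    m=cv2.inRange(hsv,(100,120,60),(125,255,255));k,l,st,ce=cv2.connectedComponentsWithStats(m)
    for i in range(1,k):
        if st[i,4]>40 and abs(ray(cc,ce[i],109)[0]-515)<40: print('blue',n,st[i],ray(cc,(st[i,0]+(st[i,2]-1)/2,st[i,1]+(st[i,3]-1)/2),107).round(1))
E
```

```text
amber [509.5 245.6 129. ] [511.5 248.2 129. ]
white [516.2 186.6 109. ] [518.2 189.4 109. ]
can [416.  106.3  61. ] [417.5 104.3  61. ]
cart [570.8 220.2  38. ] [572.7 223.5  38. ]
ct [588.4 247.1  38. ]
ct [585.4 198.3  38. ]
ct [557.4 193.6  38. ]
ct [554.1 243.1  38. ]
blue t [190 164  15  15 175] [515.3 187.4 107. ]
blue s [241 122  12  10  99] [516.  188.8 107. ]
```

{"method": "servo_tool", "body": {"motion": [{"dz": -1}, {"dz": -1}, {"dz": -1}]}}

```text
schema error: expected keys wx, wy, wz, dx, dy, dz, fingers
```

{"method": "servo_tool", "body": {"motion": [{"dz": -1}, {"dz": -1}, {"dz": -1}]}}

```text
schema error: expected keys wx, wy, wz, dx, dy, dz, fingers
```

{"method": "servo_tool", "body": {"motion": [{"dz": -0.5}, {"dz": -0.5}, {"dz": -0.5}]}}

```text
schema error: expected keys wx, wy, wz, dx, dy, dz, fingers
```

{"method": "servo_tool", "body": {"motion": [{"wx": 0, "wy": 0, "wz": 0, "dx": 0, "dy": 0, "dz": -0.5, "fingers": -1}, {"wx": 0, "wy": 0, "wz": 0, "dx": 0, "dy": 0, "dz": -1, "fingers": -1}, {"wx": 0, "wy": 0, "wz": 0, "dx": 0, "dy": 0, "dz": -1, "fingers": -1}]}}

```text
clock: 2.3
eef_pos: [190.5, -517.5, 312.3]
eef_rot: [3.131, 0.001, 0.353]
wrist_force: [0.2, -0.4, -1.3]
finger_gap: 94.2
finger_force: 0.0
```

{"method": "servo_tool", "body": {"motion": [{"wx": 0, "wy": 0, "wz": 0, "dx": 0, "dy": 0, "dz": -0.5, "fingers": -1}, {"wx": 0, "wy": 0, "wz": 0, "dx": 0, "dy": 0, "dz": -1, "fingers": -1}, {"wx": 0, "wy": 0, "wz": 0, "dx": 0, "dy": 0, "dz": -1, "fingers": -1}]}}

```text
clock: 2.6
eef_pos: [190.2, -516.7, 412.0]
eef_rot: [3.132, 0.001, 0.353]
wrist_force: [-0.8, -0.3, 0.0]
finger_gap: 93.7
finger_force: 0.0
```

{"method": "servo_tool", "body": {"motion": [{"wx": 0, "wy": 0, "wz": -0.639, "dx": 0, "dy": 0, "dz": -0.5, "fingers": -1}, {"wx": 0, "wy": 0, "wz": -0.639, "dx": 0, "dy": 0, "dz": -0.5, "fingers": -1}, {"wx": 0, "wy": 0, "wz": -0.639, "dx": 0, "dy": 0, "dz": -0.5, "fingers": -1}, {"wx": 0, "wy": 0, "wz": -0.639, "dx": 0, "dy": 0, "dz": -0.5, "fingers": -1}, {"wx": 0, "wy": 0, "wz": -0.639, "dx": 0, "dy": 0, "dz": -0.5, "fingers": -1}, {"wx": 0, "wy": 0, "wz": -0.639, "dx": 0, "dy": 0, "dz": -0.5, "fingers": -1}, {"wx": 0, "wy": 0, "wz": -0.639, "dx": 0, "dy": 0, "dz": -0.5, "fingers": -1}, {"wx": 0, "wy": 0, "wz": -0.639, "dx": 0, "dy": 0, "dz": -0.5, "fingers": -1}, {"wx": 0, "wy": 0, "wz": -0.639, "dx": 0, "dy": 0, "dz": -0.5, "fingers": -1}, {"wx": 0, "wy": 0, "wz": -0.639, "dx": 0, "dy": 0, "dz": -0.5, "fingers": -1}]}}

```text
clock: 3.6
eef_pos: [190.0, -516.2, 455.0]
eef_rot: [-3.141, -0.001, 1.632]
wrist_force: [0.3, 0.3, 0.6]
finger_gap: 93.7
finger_force: 0.0
```

{"method": "servo_tool", "body": {"motion": [{"wx": 0, "wy": 0, "wz": 0, "dx": 0.46, "dy": 0.23, "dz": 0, "fingers": -1}, {"wx": 0, "wy": 0, "wz": 0, "dx": 0.93, "dy": 0.46, "dz": 0, "fingers": -1}, {"wx": 0, "wy": 0, "wz": 0, "dx": 0.93, "dy": 0.46, "dz": 0, "fingers": -1}]}}

```text
clock: 3.9
eef_pos: [231.7, -417.2, 456.7]
eef_rot: [3.14, 0.002, 1.631]
wrist_force: [-0.0, -0.2, 0.5]
finger_gap: 94.3
finger_force: 0.0
```

{"method": "servo_tool", "body": {"motion": [{"wx": 0, "wy": 0, "wz": 0, "dx": 0.46, "dy": 0.23, "dz": 0, "fingers": -1}, {"wx": 0, "wy": 0, "wz": 0, "dx": 0.93, "dy": 0.46, "dz": 0, "fingers": -1}, {"wx": 0, "wy": 0, "wz": 0, "dx": 0.93, "dy": 0.46, "dz": 0, "fingers": -1}]}}

```text
clock: 4.2
eef_pos: [271.8, -321.9, 456.4]
eef_rot: [3.14, 0.002, 1.631]
wrist_force: [-0.6, 0.4, 1.0]
finger_gap: 94.1
finger_force: 0.0
```

{"method": "servo_tool", "body": {"motion": [{"wx": 0, "wy": 0, "wz": 0, "dx": 0.46, "dy": 0.23, "dz": 0, "fingers": -1}, {"wx": 0, "wy": 0, "wz": 0, "dx": 0.93, "dy": 0.46, "dz": 0, "fingers": -1}, {"wx": 0, "wy": 0, "wz": 0, "dx": 0.93, "dy": 0.46, "dz": 0, "fingers": -1}]}}

```text
clock: 4.5
eef_pos: [312.2, -226.5, 456.0]
eef_rot: [3.14, 0.001, 1.633]
wrist_force: [0.4, -0.6, 0.4]
finger_gap: 94.0
finger_force: 0.0
```

{"method": "servo_tool", "body": {"motion": [{"wx": 0, "wy": 0, "wz": 0, "dx": 0.46, "dy": 0.23, "dz": 0, "fingers": -1}, {"wx": 0, "wy": 0, "wz": 0, "dx": 0.93, "dy": 0.46, "dz": 0, "fingers": -1}, {"wx": 0, "wy": 0, "wz": 0, "dx": 0.93, "dy": 0.46, "dz": 0, "fingers": -1}]}}

```text
clock: 4.8
eef_pos: [352.7, -130.9, 455.5]
eef_rot: [3.141, -0.0, 1.634]
wrist_force: [0.4, -0.0, -0.2]
finger_gap: 93.9
finger_force: 0.0
```

{"method": "servo_tool", "body": {"motion": [{"wx": 0, "wy": 0, "wz": 0, "dx": 0.46, "dy": 0.23, "dz": 0, "fingers": -1}, {"wx": 0, "wy": 0, "wz": 0, "dx": 0.93, "dy": 0.46, "dz": 0, "fingers": -1}, {"wx": 0, "wy": 0, "wz": 0, "dx": 0.93, "dy": 0.46, "dz": 0, "fingers": -1}]}}

```text
clock: 5.1
eef_pos: [393.1, -35.5, 454.9]
eef_rot: [-3.141, -0.001, 1.634]
wrist_force: [-0.2, -1.0, 0.5]
finger_gap: 94.3
finger_force: 0.0
```

{"method": "servo_tool", "body": {"motion": [{"wx": 0, "wy": 0, "wz": 0, "dx": 0.46, "dy": 0.23, "dz": 0, "fingers": -1}, {"wx": 0, "wy": 0, "wz": 0, "dx": 0.93, "dy": 0.46, "dz": 0, "fingers": -1}, {"wx": 0, "wy": 0, "wz": 0, "dx": 0.93, "dy": 0.46, "dz": 0, "fingers": -1}, {"wx": 0, "wy": 0, "wz": 0, "dx": 0.93, "dy": 0.46, "dz": 0, "fingers": -1}]}}

```text
clock: 5.5
eef_pos: [432.7, 56.9, 454.8]
eef_rot: [-3.14, 0.0, 1.631]
wrist_force: [0.2, 0.3, -0.6]
finger_gap: 93.7
finger_force: 0.0
```

{"method": "servo_tool", "body": {"motion": [{"wx": 0, "wy": 0, "wz": 0, "dx": 0.46, "dy": 0.22, "dz": 0.25, "fingers": -1}, {"wx": 0, "wy": 0, "wz": 0, "dx": 0.93, "dy": 0.445, "dz": 0.7, "fingers": -1}, {"wx": 0, "wy": 0, "wz": 0, "dx": 0.93, "dy": 0.445, "dz": 1, "fingers": -1}, {"wx": 0, "wy": 0, "wz": 0, "dx": 0.93, "dy": 0.445, "dz": 1, "fingers": -1}]}}

```text
clock: 5.9
eef_pos: [470.4, 152.0, 350.0]
eef_rot: [-3.133, 0.002, 1.63]
wrist_force: [-0.2, -0.2, -0.3]
finger_gap: 94.0
finger_force: 0.0
```

{"method": "servo_tool", "body": {"motion": [{"wx": 0, "wy": 0, "wz": 0, "dx": 0.46, "dy": 0.22, "dz": 0.25, "fingers": -1}, {"wx": 0, "wy": 0, "wz": 0, "dx": 0.93, "dy": 0.445, "dz": 0.7, "fingers": -1}, {"wx": 0, "wy": 0, "wz": 0, "dx": 0.93, "dy": 0.445, "dz": 1, "fingers": -1}, {"wx": 0, "wy": 0, "wz": 0, "dx": 0.93, "dy": 0.445, "dz": 1, "fingers": -1}, {"wx": 0, "wy": 0, "wz": 0, "dx": 0.93, "dy": 0.445, "dz": 1, "fingers": -1}]}}

```text
clock: 6.4
eef_pos: [510.6, 246.5, 257.7]
eef_rot: [3.14, 0.0, 1.629]
wrist_force: [-0.0, 0.5, 0.9]
finger_gap: 94.0
finger_force: 0.0
```

```bash
python3 - <<'E'
from h import *
s=read_state();print(s['eef_pos'],s['eef_rot'],s['joints'].round(2))
c=camera('side');cv2.imwrite('pics/a1.png',cv2.resize(c['image'][20:210,140:340][:,:,::-1],(600,570)))
E
```

```text
[510.62258467 246.48654131 257.67636361] [3.14045819e+00 1.28786124e-06 1.62913839e+00] [ 0.39  0.3   1.39 -0.    1.44  0.33]
```

View pics/a1.png

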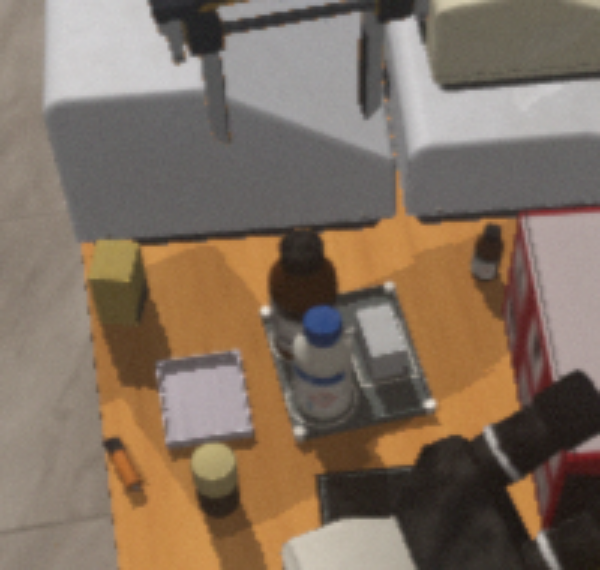

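The gripper (tips near (218,135) and (370,115)) hangs over the amber bottle at (302,280) with fingers along x. Descending.

{"method": "servo_tool", "body": {"motion": [{"wx": 0, "wy": 0, "wz": 0, "dx": 0.015, "dy": 0, "dz": 0.4, "fingers": -1}, {"wx": 0, "wy": 0, "wz": 0, "dx": 0.015, "dy": 0, "dz": 0.8, "fingers": -1}, {"wx": 0, "wy": 0, "wz": 0, "dx": 0.015, "dy": 0, "dz": 0.98, "fingers": -1}, {"wx": 0, "wy": 0, "wz": 0, "dx": 0.015, "dy": 0, "dz": 0.98, "fingers": -1}]}}

```text
clock: 6.85
eef_pos: [510.0, 248.4, 158.3]
eef_rot: [-3.142, 0.0, 1.629]
wrist_force: [0.3, 0.1, -0.3]
finger_gap: 94.3
finger_force: 0.0
```

{"method": "servo_tool", "body": {"motion": [{"wx": 0, "wy": 0, "wz": 0, "dx": 0, "dy": 0, "dz": 0.25, "fingers": -1}, {"wx": 0, "wy": 0, "wz": 0, "dx": 0, "dy": 0, "dz": 0.5, "fingers": -1}, {"wx": 0, "wy": 0, "wz": 0, "dx": 0, "dy": 0, "dz": 0.75, "fingers": -1}, {"wx": 0, "wy": 0, "wz": 0, "dx": 0, "dy": 0, "dz": 1, "fingers": -1}, {"wx": 0, "wy": 0, "wz": 0, "dx": 0, "dy": 0, "dz": 1, "fingers": -1}, {"wx": 0, "wy": 0, "wz": 0, "dx": 0, "dy": 0, "dz": 1, "fingers": -1}]}}

```text
clock: 7.45
eef_pos: [511.2, 249.9, 60.4]
eef_rot: [3.138, -0.001, 1.63]
wrist_force: [0.9, 0.3, -0.3]
finger_gap: 94.2
finger_force: 0.0
```

{"method": "servo_tool", "body": {"newtons": 20, "motion": [{"wx": 0, "wy": 0, "wz": 0, "dx": 0, "dy": 0, "dz": 0, "fingers": -0.4}, {"wx": 0, "wy": 0, "wz": 0, "dx": 0, "dy": 0, "dz": 0, "fingers": -0.4}, {"wx": 0, "wy": 0, "wz": 0, "dx": 0, "dy": 0, "dz": 0, "fingers": -0.3}, {"wx": 0, "wy": 0, "wz": 0, "dx": 0, "dy": 0, "dz": 0, "fingers": -0.25}, {"wx": 0, "wy": 0, "wz": 0, "dx": 0, "dy": 0, "dz": 0, "fingers": 0}, {"wx": 0, "wy": 0, "wz": 0, "dx": 0, "dy": 0, "dz": 0, "fingers": 0}, {"wx": 0, "wy": 0, "wz": 0, "dx": 0, "dy": 0, "dz": 0, "fingers": 0}]}}

```text
clock: 8.15
eef_pos: [509.8, 250.0, 57.6]
eef_rot: [3.141, -0.0, 1.631]
wrist_force: [0.0, 0.5, 2.5]
finger_gap: 55.1
finger_force: 19.9
```

{"method": "servo_tool", "body": {"motion": [{"wx": 0, "wy": 0, "wz": 0, "dx": 0, "dy": 0, "dz": -0.1, "fingers": 0}, {"wx": 0, "wy": 0, "wz": 0, "dx": 0, "dy": 0, "dz": -0.4, "fingers": 0}, {"wx": 0, "wy": 0, "wz": 0, "dx": 0, "dy": 0, "dz": -0.7, "fingers": 0}, {"wx": 0, "wy": 0, "wz": 0, "dx": 0, "dy": 0, "dz": -1, "fingers": 0}, {"wx": 0, "wy": 0, "wz": 0, "dx": 0, "dy": 0, "dz": -1, "fingers": 0}]}}

```text
clock: 8.65
eef_pos: [511.0, 250.5, 161.9]
eef_rot: [3.136, -0.002, 1.631]
wrist_force: [0.3, 0.0, -2.8]
finger_gap: 55.4
finger_force: 19.8
```

{"method": "servo_tool", "body": {"motion": [{"wx": 0, "wy": 0, "wz": 0, "dx": 0, "dy": 0, "dz": -0.3, "fingers": 0}, {"wx": 0, "wy": 0, "wz": 0, "dx": -0.2, "dy": 0.1, "dz": -0.3, "fingers": 0}, {"wx": 0, "wy": 0, "wz": 0, "dx": -0.5, "dy": 0.25, "dz": -0.3, "fingers": 0}, {"wx": 0, "wy": 0, "wz": 0, "dx": -0.75, "dy": 0.35, "dz": -0.3, "fingers": 0}, {"wx": 0, "wy": 0, "wz": 0, "dx": -1, "dy": 0.4, "dz": -0.3, "fingers": 0}, {"wx": 0, "wy": 0, "wz": 0, "dx": -1, "dy": 0.4, "dz": -0.3, "fingers": 0}]}}

```text
clock: 9.25
eef_pos: [555.8, 150.0, 186.4]
eef_rot: [-3.14, 0.001, 1.628]
wrist_force: [1.1, 1.1, -1.7]
finger_gap: 55.4
finger_force: 19.8
```

{"method": "servo_tool", "body": {"motion": [{"wx": 0, "wy": 0, "wz": 0, "dx": -0.3, "dy": 0.15, "dz": 0, "fingers": 0}, {"wx": 0, "wy": 0, "wz": 0, "dx": -0.6, "dy": 0.3, "dz": 0, "fingers": 0}, {"wx": 0, "wy": 0, "wz": 0, "dx": -0.85, "dy": 0.39, "dz": 0, "fingers": 0}, {"wx": 0, "wy": 0, "wz": 0, "dx": -0.9, "dy": 0.39, "dz": 0.1, "fingers": 0}, {"wx": 0, "wy": 0, "wz": 0, "dx": -0.9, "dy": 0.39, "dz": 0.4, "fingers": 0}, {"wx": 0, "wy": 0, "wz": 0, "dx": -0.9, "dy": 0.39, "dz": 0.7, "fingers": 0}, {"wx": 0, "wy": 0, "wz": 0, "dx": -0.9, "dy": 0.39, "dz": 0.9, "fingers": 0}, {"wx": 0, "wy": 0, "wz": 0, "dx": -0.9, "dy": 0.39, "dz": 0.9, "fingers": 0}]}}

```text
clock: 10.05
eef_pos: [597.7, 65.9, 93.7]
eef_rot: [-3.135, -0.0, 1.631]
wrist_force: [0.3, 0.1, -1.6]
finger_gap: 55.4
finger_force: 19.8
```

```bash
python3 - <<'E'
from h import *
s=read_state();print(s['eef_pos'],s['eef_rot'],s['wrist_force'],s['finger_gap'])
c=camera('top');a=c['image'][90:250,140:300];cv2.imwrite('pics/a2.png',cv2.resize(a[:,:,::-1],(480,480)))
E
```

```text
[597.66834731  65.93270742  93.73683264] [-3.13518783e+00 -2.67514873e-04  1.63147608e+00] [ 0.33680984  0.06033875 -1.58703395] 55.419445330955256
```

View pics/a2.png

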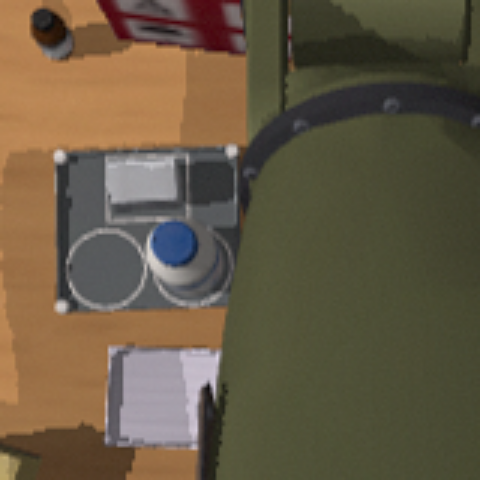

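The left ring at (106,270) is empty. The white bottle (175,245) and the carton (142,183) are undisturbed; the arm hides the mat. Lowering and releasing.

{"method": "servo_tool", "body": {"motion": [{"wx": 0, "wy": 0, "wz": 0, "dx": 0, "dy": 0, "dz": 0.15, "fingers": 0}, {"wx": 0, "wy": 0, "wz": 0, "dx": 0, "dy": 0, "dz": 0.28, "fingers": 0}, {"wx": 0, "wy": 0, "wz": 0, "dx": 0, "dy": 0, "dz": 0.36, "fingers": 0}, {"wx": 0, "wy": 0, "wz": 0, "dx": 0, "dy": 0, "dz": 0.41, "fingers": 0}, {"wx": 0, "wy": 0, "wz": 0, "dx": 0, "dy": 0, "dz": 0.41, "fingers": 0}, {"wx": 0, "wy": 0, "wz": 0, "dx": 0, "dy": 0, "dz": 0.41, "fingers": 0}]}}

```text
clock: 10.7
eef_pos: [599.9, 65.0, 56.5]
eef_rot: [-3.142, -0.0, 1.631]
wrist_force: [0.2, 0.0, -1.1]
finger_gap: 54.6
finger_force: 19.9
```

{"method": "servo_tool", "body": {"motion": [{"wx": 0, "wy": 0, "wz": 0, "dx": 0, "dy": 0, "dz": 0, "fingers": -0.57}, {"wx": 0, "wy": 0, "wz": 0, "dx": 0, "dy": 0, "dz": 0, "fingers": -0.57}, {"wx": 0, "wy": 0, "wz": 0, "dx": 0, "dy": 0, "dz": 0, "fingers": -0.57}, {"wx": 0, "wy": 0, "wz": 0, "dx": 0, "dy": 0, "dz": 0, "fingers": -0.57}]}}

```text
clock: 11.1
eef_pos: [600.0, 65.0, 56.6]
eef_rot: [3.141, 0.0, 1.631]
wrist_force: [-0.0, 0.2, 0.4]
finger_gap: 73.8
finger_force: 0.0
```

{"method": "servo_tool", "body": {"motion": [{"wx": 0, "wy": 0, "wz": 0, "dx": 0, "dy": 0, "dz": -0.3, "fingers": -0.57}, {"wx": 0, "wy": 0, "wz": 0, "dx": 0, "dy": 0, "dz": -0.65, "fingers": -0.57}, {"wx": 0, "wy": 0, "wz": 0, "dx": 0, "dy": 0, "dz": -1, "fingers": -0.57}, {"wx": 0, "wy": 0, "wz": 0, "dx": 0, "dy": 0, "dz": -1, "fingers": -0.57}]}}

```text
clock: 11.5
eef_pos: [601.8, 65.1, 161.6]
eef_rot: [3.134, 0.0, 1.631]
wrist_force: [0.2, 0.0, 0.0]
finger_gap: 73.8
finger_force: 0.0
```

{"method": "servo_tool", "body": {"motion": [{"wx": 0, "wy": 0, "wz": 0, "dx": 0.3, "dy": -0.2, "dz": -0.2, "fingers": -0.57}, {"wx": 0, "wy": 0, "wz": 0, "dx": 0.65, "dy": -0.4, "dz": -0.2, "fingers": -0.57}, {"wx": 0, "wy": 0, "wz": 0, "dx": 1, "dy": -0.6, "dz": -0.2, "fingers": -0.57}, {"wx": 0, "wy": 0, "wz": 0, "dx": 1, "dy": -0.6, "dz": -0.2, "fingers": -0.57}]}}

```text
clock: 11.9
eef_pos: [532.0, 164.2, 176.2]
eef_rot: [-3.141, -0.0, 1.634]
wrist_force: [1.7, -0.6, 1.3]
finger_gap: 74.0
finger_force: 0.0
```

{"method": "servo_tool", "body": {"motion": [{"wx": 0, "wy": 0, "wz": 0, "dx": 0.265, "dy": -0.17, "dz": 0, "fingers": -0.7}, {"wx": 0, "wy": 0, "wz": 0, "dx": 0.265, "dy": -0.17, "dz": 0.15, "fingers": -0.7}, {"wx": 0, "wy": 0, "wz": 0, "dx": 0.265, "dy": -0.17, "dz": 0.29, "fingers": -0.7}, {"wx": 0, "wy": 0, "wz": 0, "dx": 0.265, "dy": -0.17, "dz": 0.29, "fingers": -0.7}]}}

```text
clock: 12.3
eef_pos: [514.8, 185.8, 145.0]
eef_rot: [-3.138, 0.001, 1.63]
wrist_force: [0.9, 0.5, 0.5]
finger_gap: 80.0
finger_force: 0.0
```

```bash
python3 - <<'E'
from h import *
s=read_state();print(s['eef_pos'],s['eef_rot'])
a=camera('side');b=camera('top')
p=np.hstack([cv2.resize(a['image'][60:220,170:330],(400,400)),cv2.resize(b['image'][90:250,140:300],(400,400))])
cv2.imwrite('pics/a3.png',p[:,:,::-1])
E
```

```text
[514.82314479 185.8285568  145.0395616 ] [-3.13788398e+00  9.65633595e-04  1.63031804e+00]
```

View pics/a3.png

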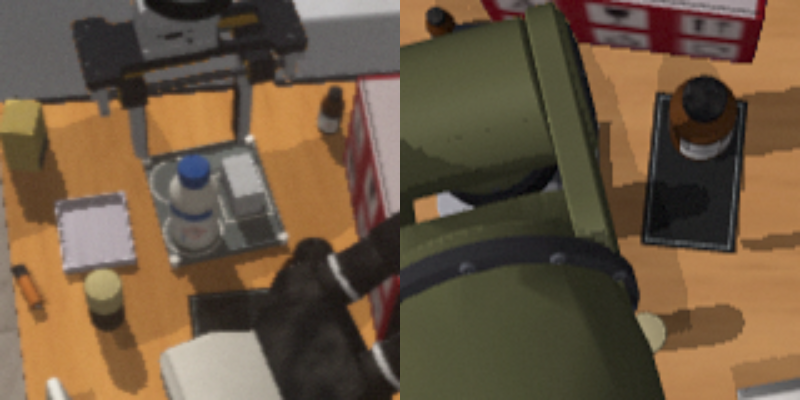

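The amber bottle stands upright on the far half of the mat (right panel 703,115). The gripper is above the white bottle (left panel 193,200), clear. Grasping the white bottle.

{"method": "servo_tool", "body": {"motion": [{"wx": 0, "wy": 0, "wz": 0, "dx": 0, "dy": 0, "dz": 0.25, "fingers": -0.7}, {"wx": 0, "wy": 0, "wz": 0, "dx": 0, "dy": 0, "dz": 0.5, "fingers": -0.7}, {"wx": 0, "wy": 0, "wz": 0, "dx": 0, "dy": 0, "dz": 0.75, "fingers": -0.7}, {"wx": 0, "wy": 0, "wz": 0, "dx": 0, "dy": 0, "dz": 1, "fingers": -0.7}, {"wx": 0, "wy": 0, "wz": 0, "dx": 0, "dy": 0, "dz": 1, "fingers": -0.7}, {"wx": 0, "wy": 0, "wz": 0, "dx": 0, "dy": 0, "dz": 1, "fingers": -0.7}]}}

```text
clock: 13.0
eef_pos: [516.1, 186.5, 48.3]
eef_rot: [3.141, -0.0, 1.63]
wrist_force: [0.8, 0.3, 0.8]
finger_gap: 79.8
finger_force: 0.0
```

{"method": "servo_tool", "body": {"newtons": 20, "motion": [{"wx": 0, "wy": 0, "wz": 0, "dx": 0, "dy": 0, "dz": 0, "fingers": -0.4}, {"wx": 0, "wy": 0, "wz": 0, "dx": 0, "dy": 0, "dz": 0, "fingers": -0.2}, {"wx": 0, "wy": 0, "wz": 0, "dx": 0, "dy": 0, "dz": 0, "fingers": -0.1}, {"wx": 0, "wy": 0, "wz": 0, "dx": 0, "dy": 0, "dz": 0, "fingers": 0}, {"wx": 0, "wy": 0, "wz": 0, "dx": 0, "dy": 0, "dz": 0, "fingers": 0.1}, {"wx": 0, "wy": 0, "wz": 0, "dx": 0, "dy": 0, "dz": 0, "fingers": 0.2}, {"wx": 0, "wy": 0, "wz": 0, "dx": 0, "dy": 0, "dz": 0, "fingers": 0.2}]}}

```text
clock: 13.7
eef_pos: [515.7, 186.7, 47.8]
eef_rot: [3.141, -0.0, 1.631]
wrist_force: [-0.0, -0.3, 5.3]
finger_gap: 47.3
finger_force: 19.9
```

{"method": "servo_tool", "body": {"motion": [{"wx": 0, "wy": 0, "wz": 0, "dx": 0, "dy": 0, "dz": -0.1, "fingers": 0.2}, {"wx": 0, "wy": 0, "wz": 0, "dx": 0, "dy": 0, "dz": -0.3, "fingers": 0.2}, {"wx": 0, "wy": 0, "wz": 0, "dx": 0, "dy": 0, "dz": -0.4, "fingers": 0.2}, {"wx": 0, "wy": 0, "wz": 0, "dx": -0.2, "dy": 0, "dz": -0.4, "fingers": 0.2}, {"wx": 0, "wy": 0, "wz": 0, "dx": -0.5, "dy": 0, "dz": -0.4, "fingers": 0.2}, {"wx": 0, "wy": 0, "wz": 0, "dx": -0.8, "dy": 0, "dz": -0.4, "fingers": 0.2}, {"wx": 0, "wy": 0, "wz": 0, "dx": -1, "dy": 0, "dz": -0.4, "fingers": 0.2}, {"wx": 0, "wy": 0, "wz": 0, "dx": -1, "dy": 0, "dz": -0.4, "fingers": 0.2}]}}

```text
clock: 14.5
eef_pos: [521.5, 85.0, 87.6]
eef_rot: [-3.141, 0.0, 1.628]
wrist_force: [0.3, 0.5, -2.8]
finger_gap: 47.2
finger_force: 19.9
```

{"method": "servo_tool", "body": {"motion": [{"wx": 0, "wy": 0, "wz": 0, "dx": -0.18, "dy": 0.02, "dz": 0, "fingers": 0.2}, {"wx": 0, "wy": 0, "wz": 0, "dx": -0.18, "dy": 0.02, "dz": 0.15, "fingers": 0.2}, {"wx": 0, "wy": 0, "wz": 0, "dx": -0.18, "dy": 0.02, "dz": 0.28, "fingers": 0.2}, {"wx": 0, "wy": 0, "wz": 0, "dx": -0.18, "dy": 0.02, "dz": 0.36, "fingers": 0.2}, {"wx": 0, "wy": 0, "wz": 0, "dx": -0.18, "dy": 0.02, "dz": 0.41, "fingers": 0.2}, {"wx": 0, "wy": 0, "wz": 0, "dx": -0.18, "dy": 0.02, "dz": 0.41, "fingers": 0.2}, {"wx": 0, "wy": 0, "wz": 0, "dx": -0.18, "dy": 0.02, "dz": 0.41, "fingers": 0.2}]}}

```text
clock: 15.2
eef_pos: [524.5, 69.3, 46.5]
eef_rot: [-3.142, -0.0, 1.631]
wrist_force: [0.2, 0.2, -2.0]
finger_gap: 47.2
finger_force: 20.0
```

{"method": "servo_tool", "body": {"motion": [{"wx": 0, "wy": 0, "wz": 0, "dx": 0, "dy": 0, "dz": 0, "fingers": -0.36}, {"wx": 0, "wy": 0, "wz": 0, "dx": 0, "dy": 0, "dz": 0, "fingers": -0.36}, {"wx": 0, "wy": 0, "wz": 0, "dx": 0, "dy": 0, "dz": 0, "fingers": -0.36}, {"wx": 0, "wy": 0, "wz": 0, "dx": 0, "dy": 0, "dz": 0, "fingers": -0.36}]}}

```text
clock: 15.6
eef_pos: [524.6, 69.0, 46.6]
eef_rot: [3.141, -0.0, 1.631]
wrist_force: [-0.1, 0.9, -0.4]
finger_gap: 63.8
finger_force: 0.0
```

{"method": "servo_tool", "body": {"motion": [{"wx": 0, "wy": 0, "wz": 0, "dx": 0, "dy": 0, "dz": -0.3, "fingers": -0.36}, {"wx": 0, "wy": 0, "wz": 0, "dx": 0, "dy": 0, "dz": -0.65, "fingers": -0.36}, {"wx": 0, "wy": 0, "wz": 0, "dx": 0, "dy": 0, "dz": -1, "fingers": -0.36}, {"wx": 0, "wy": 0, "wz": 0, "dx": 0, "dy": 0, "dz": -1, "fingers": -0.36}]}}

```text
clock: 16.0
eef_pos: [526.4, 69.1, 151.0]
eef_rot: [3.134, -0.0, 1.631]
wrist_force: [0.0, 0.5, -0.0]
finger_gap: 63.9
finger_force: 0.0
```

{"method": "servo_tool", "body": {"motion": [{"wx": 0, "wy": 0, "wz": 0.075, "dx": 0.1, "dy": 0.05, "dz": -0.2, "fingers": -0.7}, {"wx": 0, "wy": 0, "wz": 0.15, "dx": 0.2, "dy": 0.1, "dz": -0.2, "fingers": -0.7}, {"wx": 0, "wy": 0, "wz": 0.225, "dx": 0.4, "dy": 0.2, "dz": -0.2, "fingers": -0.7}, {"wx": 0, "wy": 0, "wz": 0.3, "dx": 0.6, "dy": 0.3, "dz": -0.2, "fingers": -0.7}, {"wx": 0, "wy": 0, "wz": 0.375, "dx": 0.8, "dy": 0.4, "dz": -0.2, "fingers": -0.7}, {"wx": 0, "wy": 0, "wz": 0.45, "dx": 1, "dy": 0.5, "dz": -0.2, "fingers": -0.7}, {"wx": 0, "wy": 0, "wz": 0.525, "dx": 1, "dy": 0.55, "dz": -0.2, "fingers": -0.7}, {"wx": 0, "wy": 0, "wz": 0.6, "dx": 1, "dy": 0.55, "dz": -0.2, "fingers": -0.7}, {"wx": 0, "wy": 0, "wz": 0.675, "dx": 1, "dy": 0.55, "dz": -0.2, "fingers": -0.7}, {"wx": 0, "wy": 0, "wz": 0.745, "dx": 1, "dy": 0.55, "dz": -0.2, "fingers": -0.7}]}}

```text
clock: 17.0
eef_pos: [573.3, 172.1, 165.5]
eef_rot: [3.142, 0.001, 0.135]
wrist_force: [-0.8, -0.1, -0.2]
finger_gap: 79.9
finger_force: 0.0
```

{"method": "servo_tool", "body": {"motion": [{"wx": 0, "wy": 0, "wz": 0.03, "dx": 0.04, "dy": -0.25, "dz": 0, "fingers": -0.7}, {"wx": 0, "wy": 0, "wz": 0.03, "dx": 0.04, "dy": -0.487, "dz": 0.2, "fingers": -0.7}, {"wx": 0, "wy": 0, "wz": 0.03, "dx": 0.04, "dy": -0.487, "dz": 0.5, "fingers": -0.7}, {"wx": 0, "wy": 0, "wz": 0.03, "dx": 0.04, "dy": -0.487, "dz": 0.8, "fingers": -0.7}, {"wx": 0, "wy": 0, "wz": 0.03, "dx": 0.04, "dy": -0.487, "dz": 0.8, "fingers": -0.7}, {"wx": 0, "wy": 0, "wz": 0.03, "dx": 0.04, "dy": -0.487, "dz": 0.8, "fingers": -0.7}]}}

```text
clock: 17.6
eef_pos: [570.6, 220.8, 86.7]
eef_rot: [3.142, 0.001, 0.081]
wrist_force: [0.4, -0.4, -0.1]
finger_gap: 80.2
finger_force: 0.0
```

```bash
python3 - <<'E'
from h import *
s=read_state();print(s['eef_pos'],s['eef_rot'],s['joints'].round(2))
a=camera('side');b=camera('top')
p=np.hstack([cv2.resize(a['image'][60:220,170:330],(400,400)),cv2.resize(b['image'][90:250,140:300],(400,400))])
cv2.imwrite('pics/a4.png',p[:,:,::-1])
E
```

```text
[570.64417724 220.83599371  86.7236892 ] [3.14151091e+00 5.33254820e-04 8.06555794e-02] [0.31 0.55 1.45 0.   1.14 1.8 ]
```

View pics/a4.png

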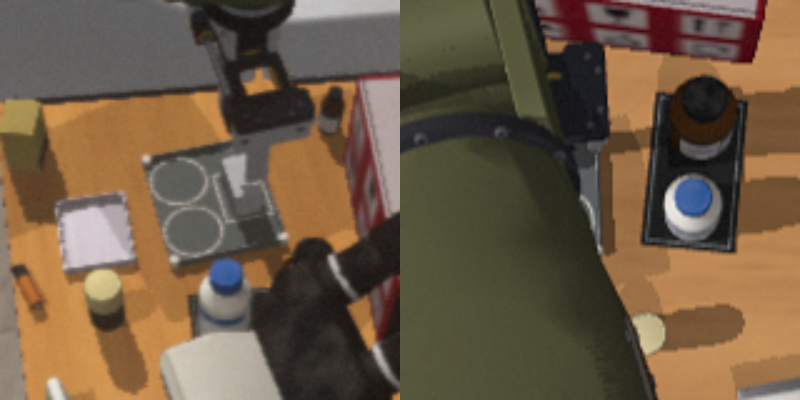

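Both bottles stand on the mat (right panel: amber 703,115; white 693,207). The gripper straddles the carton. Grasping it.

{"method": "servo_tool", "body": {"newtons": 8, "motion": [{"wx": 0, "wy": 0, "wz": 0, "dx": 0, "dy": 0, "dz": 0.25, "fingers": -0.7}, {"wx": 0, "wy": 0, "wz": 0, "dx": 0, "dy": 0, "dz": 0.5, "fingers": -0.7}, {"wx": 0, "wy": 0, "wz": 0, "dx": 0, "dy": 0, "dz": 0.74, "fingers": -0.7}, {"wx": 0, "wy": 0, "wz": 0, "dx": 0, "dy": 0, "dz": 0.74, "fingers": -0.7}, {"wx": 0, "wy": 0, "wz": 0, "dx": 0, "dy": 0, "dz": 0.74, "fingers": -0.5}, {"wx": 0, "wy": 0, "wz": 0, "dx": 0, "dy": 0, "dz": 0.74, "fingers": -0.3}, {"wx": 0, "wy": 0, "wz": 0, "dx": 0, "dy": 0, "dz": 0.74, "fingers": -0.1}, {"wx": 0, "wy": 0, "wz": 0, "dx": 0, "dy": 0, "dz": 0.74, "fingers": 0.1}, {"wx": 0, "wy": 0, "wz": 0, "dx": 0, "dy": 0, "dz": 0.74, "fingers": 0.1}, {"wx": 0, "wy": 0, "wz": 0, "dx": 0, "dy": 0, "dz": 0.74, "fingers": 0.1}]}}

```text
clock: 18.7
eef_pos: [571.0, 221.0, 13.4]
eef_rot: [-3.141, -0.001, 0.081]
wrist_force: [-1.0, 0.2, 6.8]
finger_gap: 50.9
finger_force: 8.0
```

{"method": "servo_tool", "body": {"motion": [{"wx": 0, "wy": 0, "wz": 0, "dx": 0, "dy": 0, "dz": -0.2, "fingers": 0.1}, {"wx": 0, "wy": 0, "wz": 0, "dx": 0, "dy": 0, "dz": -0.5, "fingers": 0.1}, {"wx": 0, "wy": 0, "wz": 0, "dx": -0.2, "dy": 0, "dz": -0.5, "fingers": 0.1}, {"wx": 0, "wy": 0, "wz": 0, "dx": -0.55, "dy": 0.05, "dz": -0.5, "fingers": 0.1}, {"wx": 0, "wy": 0, "wz": 0, "dx": -0.9, "dy": 0.077, "dz": -0.5, "fingers": 0.1}, {"wx": 0, "wy": 0, "wz": 0, "dx": -0.9, "dy": 0.077, "dz": -0.5, "fingers": 0.1}]}}

```text
clock: 19.3
eef_pos: [478.2, 205.4, 62.3]
eef_rot: [3.141, 0.002, 0.081]
wrist_force: [0.9, 0.3, -0.4]
finger_gap: 51.0
finger_force: 8.0
```

{"method": "servo_tool", "body": {"motion": [{"wx": 0, "wy": 0, "wz": 0.035, "dx": -0.3, "dy": 0, "dz": 0, "fingers": 0.1}, {"wx": 0, "wy": 0, "wz": 0.035, "dx": -0.65, "dy": 0, "dz": 0, "fingers": 0.1}, {"wx": 0, "wy": 0, "wz": 0.035, "dx": -0.65, "dy": 0, "dz": 0.1, "fingers": 0.1}, {"wx": 0, "wy": 0, "wz": 0.035, "dx": -0.65, "dy": 0, "dz": 0.3, "fingers": 0.1}, {"wx": 0, "wy": 0, "wz": 0.035, "dx": -0.65, "dy": 0, "dz": 0.3, "fingers": 0.1}, {"wx": 0, "wy": 0, "wz": 0.035, "dx": -0.65, "dy": 0, "dz": 0.3, "fingers": 0.1}]}}

```text
clock: 19.9
eef_pos: [417.3, 200.8, 32.6]
eef_rot: [3.142, 0.0, 0.011]
wrist_force: [-0.1, 1.0, 0.4]
finger_gap: 50.8
finger_force: 8.0
```

```bash
python3 - <<'E'
from h import *
s=read_state();print(s['eef_pos'],s['eef_rot'],s['finger_gap'])
a=camera('side');cv2.imwrite('pics/a5.png',cv2.resize(a['image'][90:210,165:285],(600,600))[:,:,::-1])
for zt in (2,):
  f=[proj(a,(417.1+i*33.5,200.8+j*39.5,10)).round(1).tolist() for i,j in((1,1),(1,-1),(-1,-1),(-1,1))]; print([[round((p[0]-165)*5),round((p[1]-90)*5)] for p in f])
E
```

```text
[417.33647724 200.82030107  32.63682409] [3.14153451e+00 2.17214993e-04 1.06847357e-02] 50.84326945457491
[[266, 238], [289, 366], [154, 388], [135, 258]]
```

View pics/a5.png

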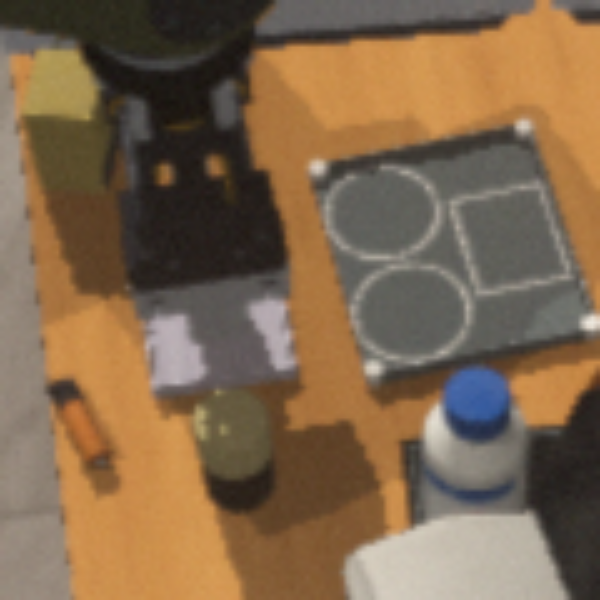

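The carton is held above the tray, with the finger centred between the tray walls (150 to 292, finger at 222). The back outline is visible with corners (452,203), (541,184), (570,276), (478,294). Setting the carton down.

{"method": "servo_tool", "body": {"motion": [{"wx": 0, "wy": 0, "wz": 0, "dx": 0, "dy": 0, "dz": 0.1, "fingers": 0.1}, {"wx": 0, "wy": 0, "wz": 0, "dx": 0, "dy": 0, "dz": 0.17, "fingers": 0.1}, {"wx": 0, "wy": 0, "wz": 0, "dx": 0, "dy": 0, "dz": 0.22, "fingers": 0.1}, {"wx": 0, "wy": 0, "wz": 0, "dx": 0, "dy": 0, "dz": 0.22, "fingers": 0.1}, {"wx": 0, "wy": 0, "wz": 0, "dx": 0, "dy": 0, "dz": 0.22, "fingers": 0.1}]}}

```text
clock: 20.45
eef_pos: [416.6, 200.7, 10.2]
eef_rot: [3.141, 0.0, 0.011]
wrist_force: [0.0, 0.1, -0.8]
finger_gap: 50.9
finger_force: 8.0
```

{"method": "servo_tool", "body": {"motion": [{"wx": 0, "wy": 0, "wz": 0, "dx": 0, "dy": 0, "dz": 0, "fingers": -0.36}, {"wx": 0, "wy": 0, "wz": 0, "dx": 0, "dy": 0, "dz": 0, "fingers": -0.36}, {"wx": 0, "wy": 0, "wz": 0, "dx": 0, "dy": 0, "dz": 0, "fingers": -0.36}, {"wx": 0, "wy": 0, "wz": 0, "dx": 0, "dy": 0, "dz": -0.3, "fingers": -0.36}, {"wx": 0, "wy": 0, "wz": 0, "dx": 0, "dy": 0, "dz": -0.7, "fingers": -0.36}, {"wx": 0, "wy": 0, "wz": 0, "dx": 0, "dy": 0, "dz": -1, "fingers": -0.36}, {"wx": 0, "wy": 0, "wz": 0, "dx": 0, "dy": 0, "dz": -1, "fingers": -0.36}]}}

```text
clock: 21.15
eef_pos: [418.4, 201.4, 114.2]
eef_rot: [-3.139, -0.006, 0.011]
wrist_force: [0.7, 0.3, 0.1]
finger_gap: 63.7
finger_force: 0.0
```

```bash
python3 - <<'E'
from m import *
s=camera('side')
q=[ray(s,np.array([165+(u+.5)/5-.5,90+(v+.5)/5-.5]),4) for u,v in((452,203),(541,184),(570,276),(478,294))];print(np.round(q,1),np.mean(q,0))
for n in('tray','fuse_carton','canister'):
  for d in trace(n,s)[:2]:
    m=d['pixels'].astype(np.uint8);r=cv2.boxPoints(cv2.minAreaRect(cv2.findNonZero(m)));print(n,round(d['conf'],2),d['location'],r.round(0).tolist())
cv2.imwrite('pics/a6.png',cv2.resize(s['image'][110:210,175:275],(600,600),interpolation=cv2.INTER_CUBIC)[:,:,::-1])
E
```

```text
[[548.4 250.1   4. ]
 [596.4 253.6   4. ]
 [598.8 193.8   4. ]
 [550.6 191.6   4. ]] [573.52661199 222.2811043    4.        ]
tray 0.67 [213.9, 154.0] [[190.0, 141.0], [219.0, 136.0], [224.0, 165.0], [195.0, 170.0]]
fuse_carton 0.55 [210.7, 148.6] [[198.0, 141.0], [211.0, 139.0], [216.0, 161.0], [203.0, 164.0]]
canister 0.52 [211.1, 179.4] [[202.0, 169.0], [217.0, 167.0], [220.0, 191.0], [205.0, 193.0]]
canister 0.52 [249.0, 179.9] [[244.0, 179.0], [275.0, 175.0], [277.0, 189.0], [246.0, 193.0]]
```

View pics/a6.png

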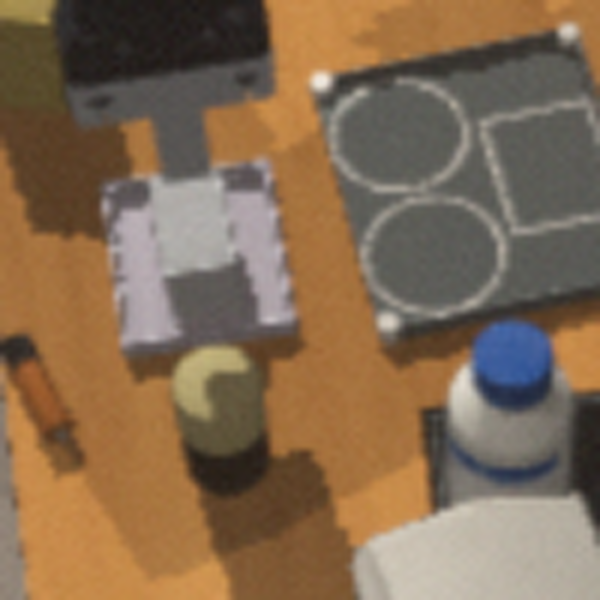

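```bash
python3 - <<'E'
from m import *
s=camera('side')
f=lambda u,v:np.array([175+(u+.5)/6-.5,110+(v+.5)/6-.5])
q=[ray(s,f(u,v),36) for u,v in((150,183),(224,175),(237,263),(163,275))];print(np.round(q,1),np.mean(q,0))
q=[ray(s,f(u,v),10) for u,v in((103,186),(270,160),(297,330),(128,352))];print(np.round(q,1),np.mean(q,0))
q=[ray(s,f(u,v),61) for u,v in((217,395),)];print(np.round(q,1))
E
```

```text
[[403.2 222.3  36. ]
 [433.8 220.7  36. ]
 [432.9 176.5  36. ]
 [402.7 176.2  36. ]] [418.17891639 198.91806016  36.        ]
[[383.  243.3  10. ]
 [454.7 243.7  10. ]
 [453.  156.8  10. ]
 [383.5 159.   10. ]] [418.55114986 200.70856105  10.        ]
[[416.5 101.2  61. ]]
```

The carton is within about 1–2 mm of the tray middle. Next, the canister at (417,105).

{"method": "servo_tool", "body": {"motion": [{"wx": 0, "wy": 0, "wz": 0, "dx": 0, "dy": 0.3, "dz": 0, "fingers": -0.36}, {"wx": 0, "wy": 0, "wz": 0, "dx": 0, "dy": 0.7, "dz": 0, "fingers": -0.36}, {"wx": 0, "wy": 0, "wz": 0, "dx": 0, "dy": 0.96, "dz": 0, "fingers": -0.36}, {"wx": 0, "wy": 0, "wz": 0, "dx": 0, "dy": 0.96, "dz": 0, "fingers": -0.36}, {"wx": 0, "wy": 0, "wz": 0, "dx": 0, "dy": 0.96, "dz": 0.3, "fingers": -0.36}, {"wx": 0, "wy": 0, "wz": 0, "dx": 0, "dy": 0.96, "dz": 0.6, "fingers": -0.36}, {"wx": 0, "wy": 0, "wz": 0, "dx": 0, "dy": 0.96, "dz": 0.88, "fingers": -0.36}, {"wx": 0, "wy": 0, "wz": 0, "dx": 0, "dy": 0.96, "dz": 0.88, "fingers": -0.36}]}}

```text
clock: 22.2
eef_pos: [415.5, 104.9, 19.3]
eef_rot: [3.141, 0.007, 0.011]
wrist_force: [-0.0, -0.4, -0.1]
finger_gap: 64.2
finger_force: 0.0
```

{"method": "servo_tool", "body": {"newtons": 12, "motion": [{"wx": 0, "wy": 0, "wz": 0, "dx": 0, "dy": 0, "dz": 0, "fingers": -0.1}, {"wx": 0, "wy": 0, "wz": 0, "dx": 0, "dy": 0, "dz": 0, "fingers": 0.1}, {"wx": 0, "wy": 0, "wz": 0, "dx": 0, "dy": 0, "dz": 0, "fingers": 0.2}, {"wx": 0, "wy": 0, "wz": 0, "dx": 0, "dy": 0, "dz": 0, "fingers": 0.3}, {"wx": 0, "wy": 0, "wz": 0, "dx": 0, "dy": 0, "dz": 0, "fingers": 0.4}, {"wx": 0, "wy": 0, "wz": 0, "dx": 0, "dy": 0, "dz": 0, "fingers": 0.4}, {"wx": 0, "wy": 0, "wz": 0, "dx": 0, "dy": 0, "dz": 0, "fingers": 0.4}]}}

```text
clock: 22.9
eef_pos: [418.3, 104.9, 23.1]
eef_rot: [-3.141, -0.001, 0.011]
wrist_force: [-1.4, 1.8, 7.1]
finger_gap: 34.3
finger_force: 12.0
```

```bash
python3 - <<'E'
from h import *
s=camera('side');print(read_state()['eef_pos'])
cv2.imwrite('pics/a7.png',cv2.resize(s['image'][110:210,175:275],(600,600),interpolation=cv2.INTER_CUBIC)[:,:,::-1])
E
```

```text
[418.26756068 104.8756433   23.10650781]
```

View pics/a7.png

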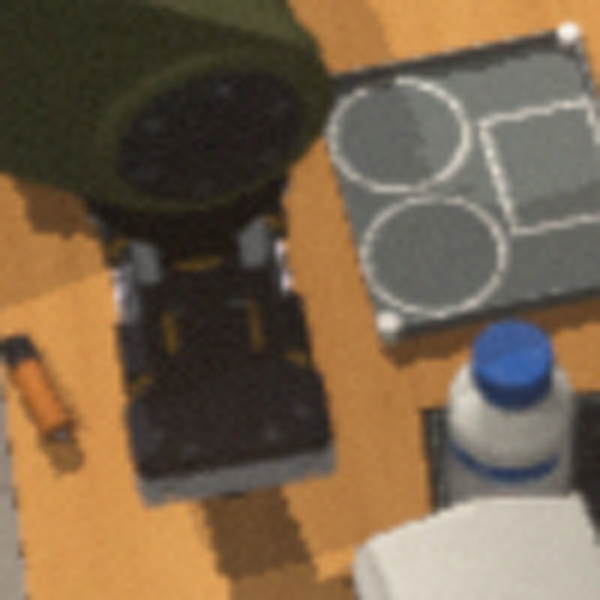

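{"method": "servo_tool", "body": {"motion": [{"wx": 0, "wy": 0, "wz": 0, "dx": 0, "dy": 0, "dz": -0.2, "fingers": 0.4}, {"wx": 0, "wy": 0, "wz": 0, "dx": 0, "dy": 0, "dz": -0.6, "fingers": 0.4}, {"wx": 0, "wy": 0, "wz": 0, "dx": 0.2, "dy": -0.2, "dz": -0.6, "fingers": 0.4}, {"wx": 0, "wy": 0, "wz": 0, "dx": 0.5, "dy": -0.5, "dz": -0.6, "fingers": 0.4}, {"wx": 0, "wy": 0, "wz": 0, "dx": 0.8, "dy": -0.8, "dz": -0.6, "fingers": 0.4}, {"wx": 0, "wy": 0, "wz": 0, "dx": 0.9, "dy": -0.9, "dz": -0.6, "fingers": 0.4}]}}

```text
clock: 23.55
eef_pos: [508.5, 197.8, 82.5]
eef_rot: [-3.141, -0.001, 0.012]
wrist_force: [0.0, 0.9, 0.1]
finger_gap: 34.2
finger_force: 12.0
```

{"method": "servo_tool", "body": {"motion": [{"wx": 0, "wy": 0, "wz": 0, "dx": 0.35, "dy": -0.24, "dz": 0, "fingers": 0.4}, {"wx": 0, "wy": 0, "wz": 0, "dx": 0.6, "dy": -0.24, "dz": 0, "fingers": 0.4}, {"wx": 0, "wy": 0, "wz": 0, "dx": 0.67, "dy": -0.24, "dz": 0, "fingers": 0.4}, {"wx": 0, "wy": 0, "wz": 0, "dx": 0.67, "dy": -0.24, "dz": 0.2, "fingers": 0.4}, {"wx": 0, "wy": 0, "wz": 0, "dx": 0.67, "dy": -0.24, "dz": 0.4, "fingers": 0.4}, {"wx": 0, "wy": 0, "wz": 0, "dx": 0.67, "dy": -0.24, "dz": 0.4, "fingers": 0.4}, {"wx": 0, "wy": 0, "wz": 0, "dx": 0.67, "dy": -0.24, "dz": 0.4, "fingers": 0.4}]}}

```text
clock: 24.25
eef_pos: [573.2, 220.2, 42.9]
eef_rot: [3.141, 0.0, 0.011]
wrist_force: [0.8, 0.2, -0.9]
finger_gap: 33.9
finger_force: 12.0
```

```bash
python3 - <<'E'
from h import *
s=camera('side');st=read_state();print(st['eef_pos'],st['eef_rot'],st['finger_gap'])
cv2.imwrite('pics/a8.png',cv2.resize(s['image'][70:170,210:310],(600,600),interpolation=cv2.INTER_CUBIC)[:,:,::-1])
E
```

```text
[573.66382036 220.35643952  43.54798996] [-3.14132693e+00 -9.09699389e-04  1.06402581e-02] 33.898476842617505
```

View pics/a8.png

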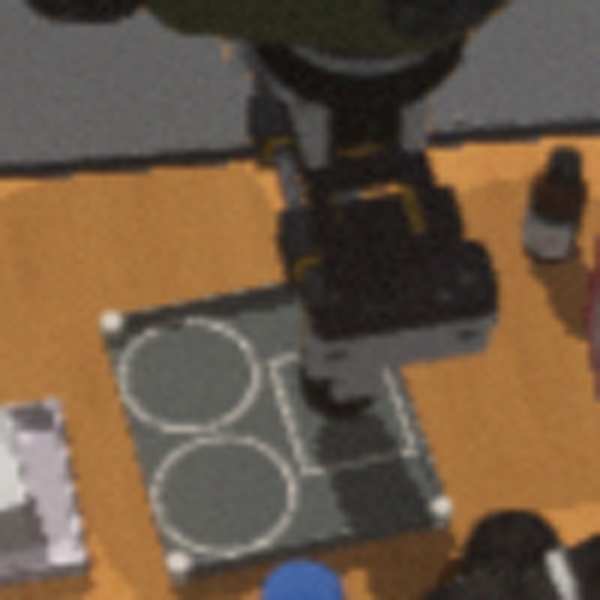

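The canister is over the outline (bottom about (340,395) in the crop, still 16 mm up). Lowering and releasing.

{"method": "servo_tool", "body": {"motion": [{"wx": 0, "wy": 0, "wz": 0, "dx": 0, "dy": 0, "dz": 0.08, "fingers": 0.4}, {"wx": 0, "wy": 0, "wz": 0, "dx": 0, "dy": 0, "dz": 0.13, "fingers": 0.4}, {"wx": 0, "wy": 0, "wz": 0, "dx": 0, "dy": 0, "dz": 0.16, "fingers": 0.4}, {"wx": 0, "wy": 0, "wz": 0, "dx": 0, "dy": 0, "dz": 0.16, "fingers": 0.4}, {"wx": 0, "wy": 0, "wz": 0, "dx": 0, "dy": 0, "dz": 0.16, "fingers": 0.4}]}}

```text
clock: 24.8
eef_pos: [573.7, 220.6, 26.7]
eef_rot: [-3.141, -0.001, 0.011]
wrist_force: [-0.9, 0.6, 3.0]
finger_gap: 34.2
finger_force: 12.0
```

{"method": "servo_tool", "body": {"motion": [{"wx": 0, "wy": 0, "wz": 0, "dx": 0, "dy": 0, "dz": 0, "fingers": -0.1}, {"wx": 0, "wy": 0, "wz": 0, "dx": 0, "dy": 0, "dz": 0, "fingers": -0.1}, {"wx": 0, "wy": 0, "wz": 0, "dx": 0, "dy": 0, "dz": 0, "fingers": -0.1}, {"wx": 0, "wy": 0, "wz": 0, "dx": 0, "dy": 0, "dz": 0, "fingers": -0.1}, {"wx": 0, "wy": 0, "wz": 0, "dx": 0, "dy": 0, "dz": -0.3, "fingers": -0.1}, {"wx": 0, "wy": 0, "wz": 0, "dx": 0, "dy": 0, "dz": -0.7, "fingers": -0.1}, {"wx": 0, "wy": 0, "wz": 0, "dx": 0, "dy": 0, "dz": -1, "fingers": -0.1}, {"wx": 0, "wy": 0, "wz": 0, "dx": 0, "dy": 0, "dz": -1, "fingers": -0.1}]}}

```text
clock: 25.6
eef_pos: [575.2, 220.9, 131.1]
eef_rot: [-3.14, -0.007, 0.011]
wrist_force: [-0.4, 0.1, -0.2]
finger_gap: 51.7
finger_force: 0.0
```

```bash
python3 - <<'E'
from h import *
s=camera('side');st=read_state();print(st['eef_pos'],st['eef_rot'],st['finger_gap'])
cv2.imwrite('pics/a9.png',cv2.resize(s['image'][70:170,210:310],(600,600),interpolation=cv2.INTER_CUBIC)[:,:,::-1])
E
```

```text
[574.27839101 220.63095876 128.33847658] [-3.14053963 -0.00342744  0.01076614] 51.35152849276764
```

View pics/a9.png

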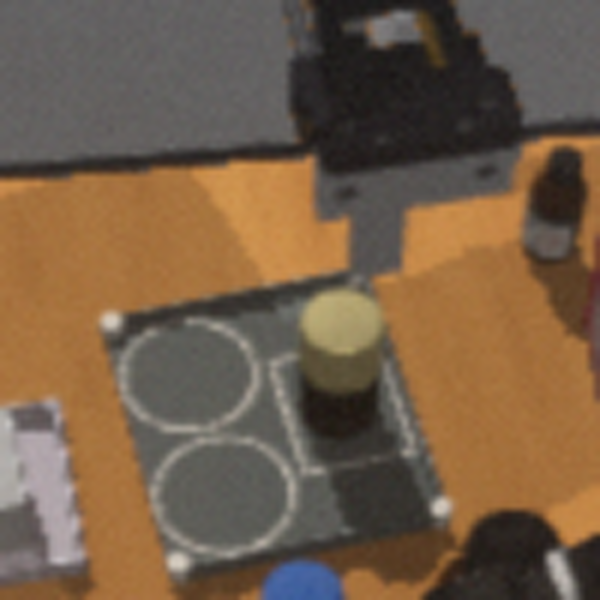

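The canister stands in the middle of the outline (base centre about (340,404) against outline centre (342,407), roughly 1 mm off). Next I return the bottles, using the exact summed shifts.

```bash
python3 - <<'E'
import numpy as np
R=lambda t:np.array([[np.cos(t),-np.sin(t)],[np.sin(t),np.cos(t)]])
p=np.array([-1.815,.04])+[1,.55]
p=p+R(1.49)@[.04,-.487]+R(1.55)@[-.9,.077]+R(1.55)@[-.65,0]+R(1.62)@[.9+.67,.96-.9-.24]
z=-.89-.2+.8+.74-.5+.3+.22-1+.88-.6+.4+.16-1
print(p,z)
d=np.array([-1.815,.04])-p; print('to white hover, A0 frame',d,-.89-z)
print('in current frame',R(-1.62)@d,'; in frame at residual .14:',R(-.14)@d)
E
```

```text
[-0.33301216  0.61945385] -0.69
to white hover, A0 frame [-1.48198784 -0.57945385] -0.20000000000000007
in current frame [-0.50586273  1.50869401] ; in frame at residual .14: [-1.54834686 -0.36698327]
```

{"method": "servo_tool", "body": {"motion": [{"wx": 0, "wy": 0, "wz": -0.07, "dx": 0, "dy": 0, "dz": -0.4, "fingers": -0.36}, {"wx": 0, "wy": 0, "wz": -0.145, "dx": -0.05, "dy": 0.1, "dz": -0.41, "fingers": -0.36}, {"wx": 0, "wy": 0, "wz": -0.22, "dx": -0.1, "dy": 0.3, "dz": -0.41, "fingers": -0.36}, {"wx": 0, "wy": 0, "wz": -0.295, "dx": -0.2, "dy": 0.5, "dz": -0.41, "fingers": -0.36}, {"wx": 0, "wy": 0, "wz": -0.37, "dx": -0.25, "dy": 0.75, "dz": -0.41, "fingers": -0.36}, {"wx": 0, "wy": 0, "wz": -0.445, "dx": -0.25, "dy": 0.75, "dz": -0.41, "fingers": -0.36}, {"wx": 0, "wy": 0, "wz": -0.52, "dx": -0.25, "dy": 0.75, "dz": -0.41, "fingers": -0.36}, {"wx": 0, "wy": 0, "wz": -0.595, "dx": -0.25, "dy": 0.75, "dz": -0.41, "fingers": -0.36}, {"wx": 0, "wy": 0, "wz": -0.67, "dx": -0.25, "dy": 0.75, "dz": -0.41, "fingers": -0.36}, {"wx": 0, "wy": 0, "wz": -0.74, "dx": -0.25, "dy": 0.75, "dz": -0.41, "fingers": -0.36}]}}

```text
clock: 26.65
eef_pos: [548.8, 145.0, 165.8]
eef_rot: [-3.139, 0.001, 1.497]
wrist_force: [0.4, 0.3, 0.7]
finger_gap: 63.8
finger_force: 0.0
```

{"method": "servo_tool", "body": {"motion": [{"wx": 0, "wy": 0, "wz": -0.07, "dx": -0.35, "dy": -0.1, "dz": 0, "fingers": -0.36}, {"wx": 0, "wy": 0, "wz": -0.07, "dx": -0.7, "dy": -0.186, "dz": 0, "fingers": -0.36}, {"wx": 0, "wy": 0, "wz": -0.07, "dx": -0.779, "dy": -0.186, "dz": 0, "fingers": -0.36}, {"wx": 0, "wy": 0, "wz": -0.07, "dx": -0.779, "dy": -0.186, "dz": 0.1, "fingers": -0.36}, {"wx": 0, "wy": 0, "wz": -0.07, "dx": -0.779, "dy": -0.186, "dz": 0.21, "fingers": -0.36}, {"wx": 0, "wy": 0, "wz": -0.07, "dx": -0.779, "dy": -0.186, "dz": 0.21, "fingers": -0.36}, {"wx": 0, "wy": 0, "wz": -0.07, "dx": -0.779, "dy": -0.186, "dz": 0.21, "fingers": -0.36}]}}

```text
clock: 27.35
eef_pos: [524.4, 69.7, 145.7]
eef_rot: [-3.14, -0.0, 1.632]
wrist_force: [-0.4, -0.9, 0.1]
finger_gap: 63.9
finger_force: 0.0
```

{"method": "servo_tool", "body": {"motion": [{"wx": 0, "wy": 0, "wz": 0, "dx": 0, "dy": 0, "dz": 0.25, "fingers": -0.36}, {"wx": 0, "wy": 0, "wz": 0, "dx": 0, "dy": 0, "dz": 0.5, "fingers": -0.36}, {"wx": 0, "wy": 0, "wz": 0, "dx": 0, "dy": 0, "dz": 0.75, "fingers": -0.36}, {"wx": 0, "wy": 0, "wz": 0, "dx": 0, "dy": 0, "dz": 1, "fingers": -0.36}, {"wx": 0, "wy": 0, "wz": 0, "dx": 0, "dy": 0, "dz": 1, "fingers": -0.36}, {"wx": 0, "wy": 0, "wz": 0, "dx": 0, "dy": 0, "dz": 1, "fingers": -0.36}]}}

```text
clock: 27.95
eef_pos: [524.9, 69.3, 47.1]
eef_rot: [3.141, -0.0, 1.631]
wrist_force: [2.1, -0.7, 0.0]
finger_gap: 63.7
finger_force: 0.0
```

{"method": "servo_tool", "body": {"newtons": 20, "motion": [{"wx": 0, "wy": 0, "wz": 0, "dx": 0, "dy": 0, "dz": 0, "fingers": -0.1}, {"wx": 0, "wy": 0, "wz": 0, "dx": 0, "dy": 0, "dz": 0, "fingers": 0}, {"wx": 0, "wy": 0, "wz": 0, "dx": 0, "dy": 0, "dz": 0, "fingers": 0.1}, {"wx": 0, "wy": 0, "wz": 0, "dx": 0, "dy": 0, "dz": 0, "fingers": 0.2}, {"wx": 0, "wy": 0, "wz": 0, "dx": 0, "dy": 0, "dz": 0, "fingers": 0.2}, {"wx": 0, "wy": 0, "wz": 0, "dx": 0, "dy": 0, "dz": 0, "fingers": 0.2}]}}

```text
clock: 28.55
eef_pos: [525.1, 69.1, 47.5]
eef_rot: [3.14, -0.0, 1.631]
wrist_force: [-1.6, 0.8, 6.9]
finger_gap: 47.0
finger_force: 20.0
```

{"method": "servo_tool", "body": {"motion": [{"wx": 0, "wy": 0, "wz": 0, "dx": 0, "dy": 0, "dz": -0.1, "fingers": 0.2}, {"wx": 0, "wy": 0, "wz": 0, "dx": 0, "dy": 0, "dz": -0.3, "fingers": 0.2}, {"wx": 0, "wy": 0, "wz": 0, "dx": 0, "dy": 0, "dz": -0.41, "fingers": 0.2}, {"wx": 0, "wy": 0, "wz": 0, "dx": 0.2, "dy": 0, "dz": -0.41, "fingers": 0.2}, {"wx": 0, "wy": 0, "wz": 0, "dx": 0.5, "dy": 0, "dz": -0.41, "fingers": 0.2}, {"wx": 0, "wy": 0, "wz": 0, "dx": 0.8, "dy": 0, "dz": -0.41, "fingers": 0.2}, {"wx": 0, "wy": 0, "wz": 0, "dx": 1, "dy": 0, "dz": -0.41, "fingers": 0.2}, {"wx": 0, "wy": 0, "wz": 0, "dx": 1, "dy": 0, "dz": -0.41, "fingers": 0.2}]}}

```text
clock: 29.35
eef_pos: [518.2, 170.7, 87.7]
eef_rot: [3.141, -0.0, 1.633]
wrist_force: [-0.5, -0.7, -2.0]
finger_gap: 46.8
finger_force: 20.0
```

{"method": "servo_tool", "body": {"motion": [{"wx": 0, "wy": 0, "wz": 0, "dx": 0.18, "dy": -0.02, "dz": 0, "fingers": 0.2}, {"wx": 0, "wy": 0, "wz": 0, "dx": 0.18, "dy": -0.02, "dz": 0, "fingers": 0.2}, {"wx": 0, "wy": 0, "wz": 0, "dx": 0.18, "dy": -0.02, "dz": 0.15, "fingers": 0.2}, {"wx": 0, "wy": 0, "wz": 0, "dx": 0.18, "dy": -0.02, "dz": 0.28, "fingers": 0.2}, {"wx": 0, "wy": 0, "wz": 0, "dx": 0.18, "dy": -0.02, "dz": 0.36, "fingers": 0.2}, {"wx": 0, "wy": 0, "wz": 0, "dx": 0.18, "dy": -0.02, "dz": 0.4, "fingers": 0.2}, {"wx": 0, "wy": 0, "wz": 0, "dx": 0.18, "dy": -0.02, "dz": 0.4, "fingers": 0.2}, {"wx": 0, "wy": 0, "wz": 0, "dx": 0.18, "dy": -0.02, "dz": 0.4, "fingers": 0.2}]}}

```text
clock: 30.15
eef_pos: [515.6, 186.3, 47.7]
eef_rot: [3.142, 0.0, 1.631]
wrist_force: [-1.9, -1.6, 3.0]
finger_gap: 47.2
finger_force: 20.0
```

{"method": "servo_tool", "body": {"motion": [{"wx": 0, "wy": 0, "wz": 0, "dx": 0, "dy": 0, "dz": 0, "fingers": -0.36}, {"wx": 0, "wy": 0, "wz": 0, "dx": 0, "dy": 0, "dz": 0, "fingers": -0.36}, {"wx": 0, "wy": 0, "wz": 0, "dx": 0, "dy": 0, "dz": 0, "fingers": -0.36}, {"wx": 0, "wy": 0, "wz": 0, "dx": 0, "dy": 0, "dz": 0, "fingers": -0.36}, {"wx": 0, "wy": 0, "wz": 0, "dx": 0, "dy": 0, "dz": -0.3, "fingers": -0.36}, {"wx": 0, "wy": 0, "wz": 0, "dx": 0, "dy": 0, "dz": -0.65, "fingers": -0.36}, {"wx": 0, "wy": 0, "wz": 0, "dx": 0, "dy": 0, "dz": -1, "fingers": -0.36}, {"wx": 0, "wy": 0, "wz": 0, "dx": 0, "dy": 0, "dz": -1, "fingers": -0.36}]}}

```text
clock: 30.95
eef_pos: [517.3, 187.2, 152.1]
eef_rot: [3.134, -0.002, 1.631]
wrist_force: [0.7, 0.3, 0.1]
finger_gap: 64.1
finger_force: 0.0
```

{"method": "servo_tool", "body": {"motion": [{"wx": 0, "wy": 0, "wz": 0, "dx": 0, "dy": 0, "dz": -0.2, "fingers": -0.57}, {"wx": 0, "wy": 0, "wz": 0, "dx": -0.3, "dy": 0.2, "dz": -0.2, "fingers": -0.57}, {"wx": 0, "wy": 0, "wz": 0, "dx": -0.65, "dy": 0.4, "dz": -0.2, "fingers": -0.57}, {"wx": 0, "wy": 0, "wz": 0, "dx": -1, "dy": 0.6, "dz": -0.2, "fingers": -0.57}, {"wx": 0, "wy": 0, "wz": 0, "dx": -1, "dy": 0.6, "dz": -0.2, "fingers": -0.57}]}}

```text
clock: 31.45
eef_pos: [582.8, 86.9, 166.4]
eef_rot: [-3.141, 0.001, 1.627]
wrist_force: [-0.4, 0.5, 0.0]
finger_gap: 74.0
finger_force: 0.0
```

{"method": "servo_tool", "body": {"motion": [{"wx": 0, "wy": 0, "wz": 0, "dx": -0.265, "dy": 0.17, "dz": 0, "fingers": -0.57}, {"wx": 0, "wy": 0, "wz": 0, "dx": -0.265, "dy": 0.17, "dz": 0, "fingers": -0.57}, {"wx": 0, "wy": 0, "wz": 0, "dx": -0.265, "dy": 0.17, "dz": 0, "fingers": -0.57}, {"wx": 0, "wy": 0, "wz": 0, "dx": -0.265, "dy": 0.17, "dz": 0.11, "fingers": -0.57}, {"wx": 0, "wy": 0, "wz": 0, "dx": -0.265, "dy": 0.17, "dz": 0.11, "fingers": -0.57}, {"wx": 0, "wy": 0, "wz": 0, "dx": -0.265, "dy": 0.17, "dz": 0.11, "fingers": -0.57}]}}

```text
clock: 32.05
eef_pos: [599.5, 65.6, 156.0]
eef_rot: [-3.141, -0.0, 1.632]
wrist_force: [0.7, 0.3, 0.0]
finger_gap: 74.1
finger_force: 0.0
```

{"method": "servo_tool", "body": {"motion": [{"wx": 0, "wy": 0, "wz": 0, "dx": 0, "dy": 0, "dz": 0.25, "fingers": -0.57}, {"wx": 0, "wy": 0, "wz": 0, "dx": 0, "dy": 0, "dz": 0.5, "fingers": -0.57}, {"wx": 0, "wy": 0, "wz": 0, "dx": 0, "dy": 0, "dz": 0.75, "fingers": -0.57}, {"wx": 0, "wy": 0, "wz": 0, "dx": 0, "dy": 0, "dz": 1, "fingers": -0.57}, {"wx": 0, "wy": 0, "wz": 0, "dx": 0, "dy": 0, "dz": 1, "fingers": -0.57}, {"wx": 0, "wy": 0, "wz": 0, "dx": 0, "dy": 0, "dz": 1, "fingers": -0.57}]}}

```text
clock: 32.65
eef_pos: [600.1, 65.2, 57.2]
eef_rot: [3.141, -0.0, 1.631]
wrist_force: [-0.1, -0.2, 0.1]
finger_gap: 74.0
finger_force: 0.0
```

{"method": "servo_tool", "body": {"newtons": 20, "motion": [{"wx": 0, "wy": 0, "wz": 0, "dx": 0, "dy": 0, "dz": 0, "fingers": -0.4}, {"wx": 0, "wy": 0, "wz": 0, "dx": 0, "dy": 0, "dz": 0, "fingers": -0.3}, {"wx": 0, "wy": 0, "wz": 0, "dx": 0, "dy": 0, "dz": 0, "fingers": -0.2}, {"wx": 0, "wy": 0, "wz": 0, "dx": 0, "dy": 0, "dz": 0, "fingers": 0}, {"wx": 0, "wy": 0, "wz": 0, "dx": 0, "dy": 0, "dz": 0, "fingers": 0}, {"wx": 0, "wy": 0, "wz": 0, "dx": 0, "dy": 0, "dz": 0, "fingers": 0}]}}

```text
clock: 33.25
eef_pos: [600.3, 65.0, 57.1]
eef_rot: [3.141, -0.0, 1.631]
wrist_force: [0.1, 0.3, 6.6]
finger_gap: 55.1
finger_force: 20.0
```

{"method": "servo_tool", "body": {"motion": [{"wx": 0, "wy": 0, "wz": 0, "dx": 0, "dy": 0, "dz": -0.1, "fingers": 0}, {"wx": 0, "wy": 0, "wz": 0, "dx": 0, "dy": 0, "dz": -0.4, "fingers": 0}, {"wx": 0, "wy": 0, "wz": 0, "dx": 0, "dy": 0, "dz": -0.7, "fingers": 0}, {"wx": 0, "wy": 0, "wz": 0, "dx": 0, "dy": 0, "dz": -1, "fingers": 0}, {"wx": 0, "wy": 0, "wz": 0, "dx": 0, "dy": 0, "dz": -1, "fingers": 0}]}}

```text
clock: 33.75
eef_pos: [601.4, 65.1, 161.0]
eef_rot: [3.135, 0.0, 1.631]
wrist_force: [0.3, 0.2, -1.4]
finger_gap: 54.8
finger_force: 20.0
```

{"method": "servo_tool", "body": {"motion": [{"wx": 0, "wy": 0, "wz": 0, "dx": 0, "dy": 0, "dz": -0.31, "fingers": 0}, {"wx": 0, "wy": 0, "wz": 0, "dx": 0.2, "dy": -0.1, "dz": -0.31, "fingers": 0}, {"wx": 0, "wy": 0, "wz": 0, "dx": 0.5, "dy": -0.25, "dz": -0.31, "fingers": 0}, {"wx": 0, "wy": 0, "wz": 0, "dx": 0.75, "dy": -0.35, "dz": -0.31, "fingers": 0}, {"wx": 0, "wy": 0, "wz": 0, "dx": 1, "dy": -0.4, "dz": -0.31, "fingers": 0}, {"wx": 0, "wy": 0, "wz": 0, "dx": 1, "dy": -0.4, "dz": -0.31, "fingers": 0}]}}

```text
clock: 34.35
eef_pos: [552.7, 164.7, 186.6]
eef_rot: [-3.14, -0.0, 1.634]
wrist_force: [0.8, -0.3, -2.0]
finger_gap: 54.9
finger_force: 20.0
```

{"method": "servo_tool", "body": {"motion": [{"wx": 0, "wy": 0, "wz": 0, "dx": 0.3, "dy": -0.15, "dz": 0, "fingers": 0}, {"wx": 0, "wy": 0, "wz": 0, "dx": 0.6, "dy": -0.3, "dz": 0, "fingers": 0}, {"wx": 0, "wy": 0, "wz": 0, "dx": 0.85, "dy": -0.39, "dz": 0, "fingers": 0}, {"wx": 0, "wy": 0, "wz": 0, "dx": 0.9, "dy": -0.39, "dz": 0, "fingers": 0}, {"wx": 0, "wy": 0, "wz": 0, "dx": 0.9, "dy": -0.39, "dz": 0, "fingers": 0}, {"wx": 0, "wy": 0, "wz": 0, "dx": 0.9, "dy": -0.39, "dz": 0.3, "fingers": 0}, {"wx": 0, "wy": 0, "wz": 0, "dx": 0.9, "dy": -0.39, "dz": 0.6, "fingers": 0}, {"wx": 0, "wy": 0, "wz": 0, "dx": 0.9, "dy": -0.39, "dz": 0.9, "fingers": 0}, {"wx": 0, "wy": 0, "wz": 0, "dx": 0.9, "dy": -0.39, "dz": 0.9, "fingers": 0}]}}

```text
clock: 35.25
eef_pos: [508.4, 247.8, 93.5]
eef_rot: [-3.135, 0.003, 1.63]
wrist_force: [0.1, 0.1, -2.2]
finger_gap: 54.8
finger_force: 20.0
```

{"method": "servo_tool", "body": {"motion": [{"wx": 0, "wy": 0, "wz": 0, "dx": 0, "dy": 0, "dz": 0.15, "fingers": 0}, {"wx": 0, "wy": 0, "wz": 0, "dx": 0, "dy": 0, "dz": 0.28, "fingers": 0}, {"wx": 0, "wy": 0, "wz": 0, "dx": 0, "dy": 0, "dz": 0.36, "fingers": 0}, {"wx": 0, "wy": 0, "wz": 0, "dx": 0, "dy": 0, "dz": 0.4, "fingers": 0}, {"wx": 0, "wy": 0, "wz": 0, "dx": 0, "dy": 0, "dz": 0.4, "fingers": 0}, {"wx": 0, "wy": 0, "wz": 0, "dx": 0, "dy": 0, "dz": 0.4, "fingers": 0}]}}

```text
clock: 35.85
eef_pos: [509.9, 249.9, 57.9]
eef_rot: [3.141, -0.0, 1.631]
wrist_force: [0.4, -0.5, -1.8]
finger_gap: 54.8
finger_force: 20.0
```

{"method": "servo_tool", "body": {"motion": [{"wx": 0, "wy": 0, "wz": 0, "dx": 0, "dy": 0, "dz": 0, "fingers": -0.57}, {"wx": 0, "wy": 0, "wz": 0, "dx": 0, "dy": 0, "dz": 0, "fingers": -0.57}, {"wx": 0, "wy": 0, "wz": 0, "dx": 0, "dy": 0, "dz": 0, "fingers": -0.57}, {"wx": 0, "wy": 0, "wz": 0, "dx": 0, "dy": 0, "dz": 0, "fingers": -0.57}, {"wx": 0, "wy": 0, "wz": 0, "dx": 0, "dy": 0, "dz": -0.3, "fingers": -0.57}, {"wx": 0, "wy": 0, "wz": 0, "dx": 0, "dy": 0, "dz": -0.65, "fingers": -0.57}, {"wx": 0, "wy": 0, "wz": 0, "dx": 0, "dy": 0, "dz": -1, "fingers": -0.57}, {"wx": 0, "wy": 0, "wz": 0, "dx": 0, "dy": 0, "dz": -1, "fingers": -0.57}]}}

```text
clock: 36.65
eef_pos: [511.4, 250.7, 162.3]
eef_rot: [3.134, -0.003, 1.631]
wrist_force: [0.3, 0.6, 0.4]
finger_gap: 74.1
finger_force: 0.0
```

{"method": "servo_tool", "body": {"motion": [{"wx": 0, "wy": 0, "wz": 0, "dx": 0, "dy": 0, "dz": -0.3, "fingers": -0.57}, {"wx": 0, "wy": 0, "wz": 0, "dx": 0, "dy": 0, "dz": -0.8, "fingers": -0.57}, {"wx": 0, "wy": 0, "wz": 0, "dx": -0.3, "dy": 0, "dz": -1, "fingers": -0.57}, {"wx": 0, "wy": 0, "wz": 0, "dx": -0.7, "dy": 0, "dz": -1, "fingers": -0.57}, {"wx": 0, "wy": 0, "wz": 0, "dx": -1, "dy": 0, "dz": -1, "fingers": -0.57}]}}

```text
clock: 37.15
eef_pos: [515.7, 148.6, 257.5]
eef_rot: [3.141, 0.0, 1.631]
wrist_force: [0.7, -0.2, -0.7]
finger_gap: 73.6
finger_force: 0.0
```

{"method": "servo_tool", "body": {"motion": [{"wx": 0, "wy": 0, "wz": 0, "dx": -0.4, "dy": 0, "dz": 0, "fingers": -0.57}, {"wx": 0, "wy": 0, "wz": 0, "dx": -0.8, "dy": 0, "dz": 0, "fingers": -0.57}, {"wx": 0, "wy": 0, "wz": 0, "dx": -1, "dy": 0, "dz": 0, "fingers": -0.57}, {"wx": 0, "wy": 0, "wz": 0, "dx": -1, "dy": 0, "dz": 0, "fingers": -0.57}]}}

```text
clock: 37.55
eef_pos: [521.7, 48.2, 256.9]
eef_rot: [-3.141, 0.0, 1.628]
wrist_force: [-0.3, -0.7, 0.4]
finger_gap: 73.6
finger_force: 0.0
```

```bash
python3 - <<'E'
from h import *
print(read_state()['eef_pos'])
a=camera('side');b=camera('top')
p=np.hstack([cv2.resize(a['image'][60:220,170:330],(400,400)),cv2.resize(b['image'][120:280,140:300],(400,400))])
cv2.imwrite('pics/a10.png',p[:,:,::-1])
h=cv2.cvtColor(b['image'],cv2.COLOR_RGB2HSV);m=cv2.inRange(h,(100,120,60),(125,255,255));k,l,st,ce=cv2.connectedComponentsWithStats(m);print([s.tolist() for s in st[1:] if s[4]>80])
for q in('amber_bottle','white_bottle'):
  for c in(a,b):
    for d in trace(q,c)[:2]: print(q,c is b,round(d['conf'],2),cv2.boundingRect(cv2.findNonZero(d['pixels'].astype(np.uint8))))
E
```

```text
[521.67723144  48.20375145 256.89559123]
[[0, 136, 17, 26, 237], [191, 165, 15, 15, 180]]
amber_bottle False 0.18 (188, 212, 15, 24)
amber_bottle True 0.88 (155, 163, 33, 30)
white_bottle False 0.79 (237, 122, 20, 38)
white_bottle False 0.7 (333, 226, 30, 36)
white_bottle True 0.61 (189, 163, 26, 27)
```

View pics/a10.png

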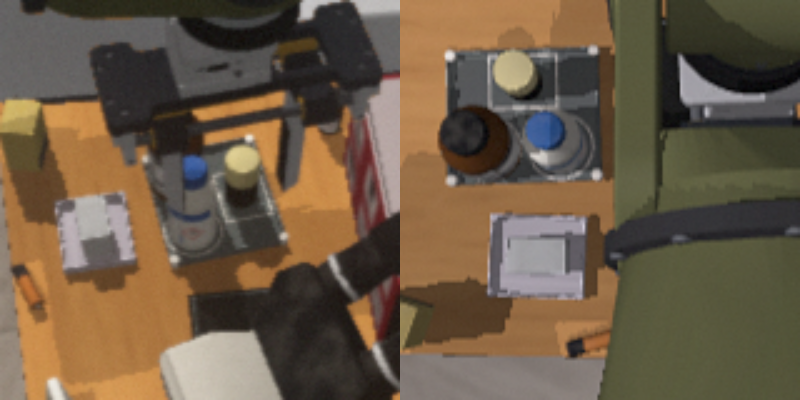

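Everything is in place. The white cap reads about 1 px off its starting position, so I'll measure the bottle shifts at subpixel level against the first image.

```bash
python3 - <<'E'
from h import *
for cam in('top','side'):
  c=camera(cam);a=cv2.imread(f'pics/{cam}0.png');b=np.ascontiguousarray(c['image'][:,:,::-1])
  P={'amber':(153,159,30,30),'whitecap':(186,160,24,22),'white':(186,160,30,32),'rackpost':(156,186,8,8),'rackpostR':(214,184,8,10)} if cam=='top' else {'whitecap':(238,119,18,14),'white':(234,132,24,26),'post':(234,160,10,10)}
  for n,(x,y,w,h) in P.items():
    g=lambda i:cv2.GaussianBlur(cv2.cvtColor(i,cv2.COLOR_BGR2GRAY),(3,3),0).astype(np.float32)[y:y+h,x:x+w]
    M=np.eye(2,3,dtype=np.float32)
    try:
        cc,M=cv2.findTransformECC(g(a),g(b),M,cv2.MOTION_TRANSLATION,(3,200,1e-5));z=100 if 'post' not in n else 10
        q=np.array([x+w/2,y+h/2]);print(cam,n,round(cc,3),M[:,2].round(2),(ray(c,q+M[:,2],z)-ray(c,q,z)).round(1))
    except cv2.error as e: print(n,'fail')
E
```

```text
top amber 0.972 [0.12 1.3 ] [-2.6 -0.4  0. ]
top whitecap 0.671 [0.19 1.16] [-2.3 -0.5  0. ]
top white 0.873 [0.03 1.03] [-2.1 -0.1  0. ]
top rackpost 0.968 [-0.05 -0.4 ] [0.9 0.1 0. ]
top rackpostR 0.994 [-0.05  0.03] [-0.1  0.1  0. ]
side whitecap 0.633 [-0.73 -0.59] [-1.4  2.   0. ]
white fail
side post 0.915 [0.22 0.39] [ 0.3 -1.2  0. ]
```

Both bottles ended about 2.3 mm nearer the robot than at the start, because the first closing centred them between the fingers. I'll mend this by regripping, lifting 10 mm, shifting +2.3 mm in x and setting down.

{"method": "servo_tool", "body": {"motion": [{"wx": 0, "wy": 0, "wz": 0, "dx": 0.4, "dy": 0, "dz": 0, "fingers": -0.57}, {"wx": 0, "wy": 0, "wz": 0, "dx": 0.8, "dy": 0, "dz": 0, "fingers": -0.57}, {"wx": 0, "wy": 0, "wz": 0, "dx": 1, "dy": 0, "dz": 0, "fingers": -0.57}, {"wx": 0, "wy": 0, "wz": 0, "dx": 1, "dy": 0, "dz": 0, "fingers": -0.57}]}}

```text
clock: 38.35
eef_pos: [515.2, 152.5, 257.3]
eef_rot: [-3.141, -0.0, 1.634]
wrist_force: [-0.5, 0.3, 0.4]
finger_gap: 73.6
finger_force: 0.0
```

{"method": "servo_tool", "body": {"motion": [{"wx": 0, "wy": 0, "wz": 0, "dx": 0.4, "dy": 0, "dz": 0, "fingers": -0.57}, {"wx": 0, "wy": 0, "wz": 0, "dx": 0.8, "dy": 0, "dz": 0.1, "fingers": -0.57}, {"wx": 0, "wy": 0, "wz": 0, "dx": 1, "dy": 0, "dz": 0.5, "fingers": -0.57}, {"wx": 0, "wy": 0, "wz": 0, "dx": 1, "dy": 0, "dz": 1, "fingers": -0.57}, {"wx": 0, "wy": 0, "wz": 0, "dx": 1, "dy": 0, "dz": 1, "fingers": -0.57}, {"wx": 0, "wy": 0, "wz": 0, "dx": 1, "dy": 0, "dz": 1, "fingers": -0.57}]}}

```text
clock: 38.95
eef_pos: [510.1, 249.3, 158.6]
eef_rot: [-3.141, 0.0, 1.63]
wrist_force: [0.2, 0.5, 1.2]
finger_gap: 73.9
finger_force: 0.0
```

{"method": "servo_tool", "body": {"motion": [{"wx": 0, "wy": 0, "wz": 0, "dx": 0, "dy": 0, "dz": 0.25, "fingers": -0.57}, {"wx": 0, "wy": 0, "wz": 0, "dx": 0, "dy": 0, "dz": 0.5, "fingers": -0.57}, {"wx": 0, "wy": 0, "wz": 0, "dx": 0, "dy": 0, "dz": 0.75, "fingers": -0.57}, {"wx": 0, "wy": 0, "wz": 0, "dx": 0, "dy": 0, "dz": 1, "fingers": -0.57}, {"wx": 0, "wy": 0, "wz": 0, "dx": 0, "dy": 0, "dz": 1, "fingers": -0.57}, {"wx": 0, "wy": 0, "wz": 0, "dx": 0, "dy": 0, "dz": 1, "fingers": -0.4}, {"wx": 0, "wy": 0, "wz": 0, "dx": 0, "dy": 0, "dz": 1, "fingers": -0.2}, {"wx": 0, "wy": 0, "wz": 0, "dx": 0, "dy": 0, "dz": 1, "fingers": 0}, {"wx": 0, "wy": 0, "wz": 0, "dx": 0, "dy": 0, "dz": 1, "fingers": 0}, {"wx": 0, "wy": 0, "wz": 0, "dx": 0, "dy": 0, "dz": 1, "fingers": 0}]}}

```text
clock: 39.95
eef_pos: [510.6, 250.2, 59.4]
eef_rot: [3.139, -0.001, 1.631]
wrist_force: [-1.1, 0.5, 7.6]
finger_gap: 54.5
finger_force: 20.0
```

{"method": "servo_tool", "body": {"motion": [{"wx": 0, "wy": 0, "wz": 0, "dx": 0, "dy": 0, "dz": -0.05, "fingers": 0}, {"wx": 0, "wy": 0, "wz": 0, "dx": 0, "dy": 0, "dz": -0.1, "fingers": 0}, {"wx": 0, "wy": 0, "wz": 0, "dx": 0, "dy": 0.023, "dz": -0.1, "fingers": 0}, {"wx": 0, "wy": 0, "wz": 0, "dx": 0, "dy": 0.023, "dz": -0.1, "fingers": 0}, {"wx": 0, "wy": 0, "wz": 0, "dx": 0, "dy": 0.023, "dz": -0.05, "fingers": 0}, {"wx": 0, "wy": 0, "wz": 0, "dx": 0, "dy": 0.023, "dz": 0, "fingers": 0}, {"wx": 0, "wy": 0, "wz": 0, "dx": 0, "dy": 0.023, "dz": 0, "fingers": 0}, {"wx": 0, "wy": 0, "wz": 0, "dx": 0, "dy": 0.023, "dz": 0, "fingers": 0}]}}

```text
clock: 40.75
eef_pos: [511.6, 250.2, 57.4]
eef_rot: [-3.141, -0.0, 1.631]
wrist_force: [-5.0, -0.1, 5.9]
finger_gap: 54.8
finger_force: 20.0
```

{"method": "servo_tool", "body": {"motion": [{"wx": 0, "wy": 0, "wz": 0, "dx": 0, "dy": 0, "dz": 0, "fingers": -0.57}, {"wx": 0, "wy": 0, "wz": 0, "dx": 0, "dy": 0, "dz": 0, "fingers": -0.57}, {"wx": 0, "wy": 0, "wz": 0, "dx": 0, "dy": 0, "dz": 0, "fingers": -0.57}, {"wx": 0, "wy": 0, "wz": 0, "dx": 0, "dy": 0, "dz": 0, "fingers": -0.57}, {"wx": 0, "wy": 0, "wz": 0, "dx": 0, "dy": 0, "dz": -0.3, "fingers": -0.57}, {"wx": 0, "wy": 0, "wz": 0, "dx": 0, "dy": 0, "dz": -0.65, "fingers": -0.57}, {"wx": 0, "wy": 0, "wz": 0, "dx": 0, "dy": 0, "dz": -1, "fingers": -0.57}, {"wx": 0, "wy": 0, "wz": 0, "dx": 0, "dy": 0, "dz": -1, "fingers": -0.57}]}}

```text
clock: 41.55
eef_pos: [513.7, 250.8, 162.2]
eef_rot: [3.134, -0.002, 1.631]
wrist_force: [-0.4, -0.1, -1.2]
finger_gap: 74.1
finger_force: 0.0
```

{"method": "servo_tool", "body": {"motion": [{"wx": 0, "wy": 0, "wz": 0, "dx": -0.3, "dy": 0, "dz": 0, "fingers": -0.57}, {"wx": 0, "wy": 0, "wz": 0, "dx": -0.635, "dy": -0.003, "dz": 0, "fingers": -0.57}, {"wx": 0, "wy": 0, "wz": 0, "dx": -0.635, "dy": -0.003, "dz": 0, "fingers": -0.57}, {"wx": 0, "wy": 0, "wz": 0, "dx": -0.635, "dy": -0.003, "dz": 0.1, "fingers": -0.5}, {"wx": 0, "wy": 0, "wz": 0, "dx": -0.635, "dy": -0.003, "dz": 0.1, "fingers": -0.5}, {"wx": 0, "wy": 0, "wz": 0, "dx": -0.635, "dy": -0.003, "dz": 0.1, "fingers": -0.5}]}}

```text
clock: 42.15
eef_pos: [515.1, 187.3, 146.7]
eef_rot: [-3.14, 0.0, 1.632]
wrist_force: [0.3, 1.0, -0.8]
finger_gap: 70.6
finger_force: 0.0
```

{"method": "servo_tool", "body": {"motion": [{"wx": 0, "wy": 0, "wz": 0, "dx": 0, "dy": 0, "dz": 0.25, "fingers": -0.5}, {"wx": 0, "wy": 0, "wz": 0, "dx": 0, "dy": 0, "dz": 0.5, "fingers": -0.5}, {"wx": 0, "wy": 0, "wz": 0, "dx": 0, "dy": 0, "dz": 0.75, "fingers": -0.5}, {"wx": 0, "wy": 0, "wz": 0, "dx": 0, "dy": 0, "dz": 1, "fingers": -0.5}, {"wx": 0, "wy": 0, "wz": 0, "dx": 0, "dy": 0, "dz": 1, "fingers": -0.4}, {"wx": 0, "wy": 0, "wz": 0, "dx": 0, "dy": 0, "dz": 1, "fingers": -0.2}, {"wx": 0, "wy": 0, "wz": 0, "dx": 0, "dy": 0, "dz": 1, "fingers": 0}, {"wx": 0, "wy": 0, "wz": 0, "dx": 0, "dy": 0, "dz": 1, "fingers": 0.2}, {"wx": 0, "wy": 0, "wz": 0, "dx": 0, "dy": 0, "dz": 1, "fingers": 0.2}, {"wx": 0, "wy": 0, "wz": 0, "dx": 0, "dy": 0, "dz": 1, "fingers": 0.2}]}}

```text
clock: 43.15
eef_pos: [516.1, 186.9, 48.8]
eef_rot: [3.139, -0.001, 1.631]
wrist_force: [-2.1, -0.2, 7.1]
finger_gap: 46.9
finger_force: 20.0
```

{"method": "servo_tool", "body": {"motion": [{"wx": 0, "wy": 0, "wz": 0, "dx": 0, "dy": 0, "dz": -0.05, "fingers": 0.2}, {"wx": 0, "wy": 0, "wz": 0, "dx": 0, "dy": 0, "dz": -0.1, "fingers": 0.2}, {"wx": 0, "wy": 0, "wz": 0, "dx": 0, "dy": 0.021, "dz": -0.1, "fingers": 0.2}, {"wx": 0, "wy": 0, "wz": 0, "dx": 0, "dy": 0.021, "dz": -0.1, "fingers": 0.2}, {"wx": 0, "wy": 0, "wz": 0, "dx": 0, "dy": 0.021, "dz": -0.05, "fingers": 0.2}, {"wx": 0, "wy": 0, "wz": 0, "dx": 0, "dy": 0.021, "dz": 0, "fingers": 0.2}, {"wx": 0, "wy": 0, "wz": 0, "dx": 0, "dy": 0.021, "dz": 0, "fingers": 0.2}, {"wx": 0, "wy": 0, "wz": 0, "dx": 0, "dy": 0.021, "dz": 0, "fingers": 0.2}]}}

```text
clock: 43.95
eef_pos: [517.2, 186.8, 47.1]
eef_rot: [-3.141, 0.0, 1.631]
wrist_force: [-0.5, 0.2, 1.5]
finger_gap: 47.1
finger_force: 20.0
```

{"method": "servo_tool", "body": {"motion": [{"wx": 0, "wy": 0, "wz": 0, "dx": 0, "dy": 0, "dz": 0, "fingers": -0.36}, {"wx": 0, "wy": 0, "wz": 0, "dx": 0, "dy": 0, "dz": 0, "fingers": -0.36}, {"wx": 0, "wy": 0, "wz": 0, "dx": 0, "dy": 0, "dz": 0, "fingers": -0.36}, {"wx": 0, "wy": 0, "wz": 0, "dx": 0, "dy": 0, "dz": 0, "fingers": -0.36}, {"wx": 0, "wy": 0, "wz": 0, "dx": 0, "dy": 0, "dz": -0.3, "fingers": -0.36}, {"wx": 0, "wy": 0, "wz": 0, "dx": 0, "dy": 0, "dz": -0.65, "fingers": -0.36}, {"wx": 0, "wy": 0, "wz": 0, "dx": 0, "dy": 0, "dz": -1, "fingers": -0.36}, {"wx": 0, "wy": 0, "wz": 0, "dx": 0, "dy": 0, "dz": -1, "fingers": -0.36}]}}

```text
clock: 44.75
eef_pos: [519.4, 187.3, 152.1]
eef_rot: [3.134, -0.002, 1.631]
wrist_force: [1.0, -0.8, -0.3]
finger_gap: 64.1
finger_force: 0.0
```

{"method": "servo_tool", "body": {"motion": [{"wx": 0, "wy": 0, "wz": 0, "dx": 0, "dy": 0, "dz": -0.3, "fingers": -0.36}, {"wx": 0, "wy": 0, "wz": 0, "dx": 0, "dy": 0, "dz": -0.8, "fingers": -0.36}, {"wx": 0, "wy": 0, "wz": 0, "dx": -0.4, "dy": 0, "dz": -1, "fingers": -0.36}, {"wx": 0, "wy": 0, "wz": 0, "dx": -0.8, "dy": 0, "dz": -1, "fingers": -0.36}, {"wx": 0, "wy": 0, "wz": 0, "dx": -1, "dy": 0, "dz": -1, "fingers": -0.36}, {"wx": 0, "wy": 0, "wz": 0, "dx": -1, "dy": 0, "dz": -1, "fingers": -0.36}]}}

```text
clock: 45.35
eef_pos: [523.6, 85.0, 246.9]
eef_rot: [-3.141, 0.0, 1.628]
wrist_force: [0.5, -0.0, -0.9]
finger_gap: 64.0
finger_force: 0.0
```

{"method": "servo_tool", "body": {"motion": [{"wx": 0, "wy": 0, "wz": 0, "dx": -0.4, "dy": 0, "dz": 0, "fingers": -0.36}, {"wx": 0, "wy": 0, "wz": 0, "dx": -0.4, "dy": 0, "dz": 0, "fingers": -0.36}, {"wx": 0, "wy": 0, "wz": 0, "dx": -0.4, "dy": 0, "dz": 0, "fingers": -0.36}]}}

```text
clock: 45.65
eef_pos: [526.0, 47.5, 247.0]
eef_rot: [-3.141, -0.0, 1.63]
wrist_force: [0.9, 0.0, -0.2]
finger_gap: 64.0
finger_force: 0.0
```

```bash
python3 - <<'E'
from h import *
print(read_state()['eef_pos'])
s=camera('side');c=camera('top');a=cv2.imread('pics/top0.png');b=np.ascontiguousarray(c['image'][:,:,::-1])
p=np.hstack([cv2.resize(s['image'][60:220,170:330],(400,400))[:,:,::-1],cv2.resize(b[120:280,140:300],(400,400))]);cv2.imwrite('pics/a11.png',p)
for n,(x,y,w,h) in {'amber':(153,159,30,30),'white':(186,160,30,32)}.items():
    g=lambda i:cv2.GaussianBlur(cv2.cvtColor(i,cv2.COLOR_BGR2GRAY),(3,3),0).astype(np.float32)[y:y+h,x:x+w]
    cc,M=cv2.findTransformECC(g(a),g(b),np.eye(2,3,dtype=np.float32),cv2.MOTION_TRANSLATION,(3,200,1e-5));q=np.array([x+w/2,y+h/2]);print(n,round(cc,3),(ray(c,q+M[:,2],100)-ray(c,q,100)).round(1))
E
```

```text
[525.96167363  47.47122646 246.98361017]
amber 0.989 [-1.2 -0.3  0. ]
white 0.861 [-0.6 -0.4  0. ]
```

View pics/a11.png

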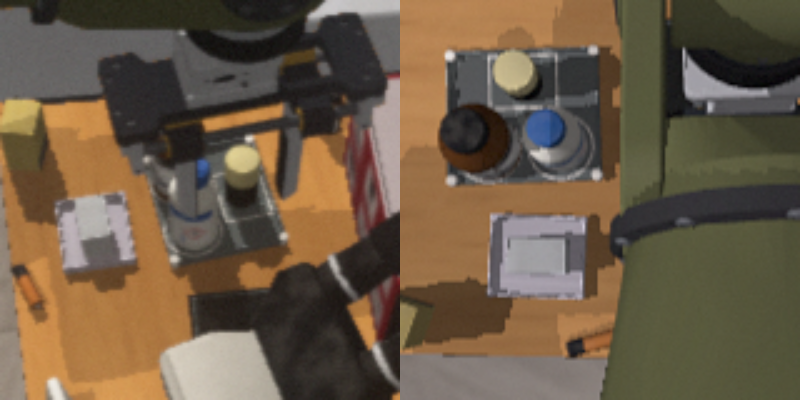

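Both bottles are back upright within about 1 mm of their starting places. The canister is in the outline, the carton in the tray, and the gripper is clear. Handing in.

```bash
python3 -c "
from cell import *
print(sign_off())"
```

```text
the job is handed in; nothing more can be done
None
```

I finished the job and handed it in at about 46 s: the carton is in the middle of the tray, the canister is in the back outline, and both bottles stand upright within about 1 mm of where they started, after I regripped each one to take out a 2 mm shift.

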